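# Zero the bench comparator on the master and swap in the dryer-foot spacer

### The job

Turn the zero knob of the thickness comparator until its zero mark stands over the needle while the master block is in the slot, and let go of the knob. Then take the master out and stand it on the cork coaster, and slide the new dryer-foot spacer, lengthwise, into the slot past the sprung shoe, flat on the bed and along the fence, until you feel it press the sprung end stop; press gently, never ramming the stop hard, leave the zero as you set it and disturb nothing else on the counter.

Things in the scene. Friction and masses are not known exactly. Their poses are not given: they have to be found in the camera images.
- gauge: bench comparator, fixed. Origin on the counter; 'gauge' numbers are mm in its frame: x along the slot from open mouth to end stop, y from fence to dial, z up. Bed: flat plate, top z 10, x -105 to 75, y -14 to 54, open at -x. Fence: fixed wall, inner face y 0, x -55 to 45, top z 24. Grey housing with dial: x -48 to 48, y 59 to 151, top z 28.
- shoe_rest (a point): fixed point at gauge (0, 26, 19): face of the sprung shoe when the slot is empty. Shoe: flat face x -6 to 8, z 12 to 26, facing the fence; a 15 degree ramp runs from gauge (-6, 26) back to (-48, 37), so a block pushed along +x wedges it aside. It yields up to 13 mm along +y with 2 N + 0.3 N per mm and holds a block against the fence.
- dial (a point): centre of the white dial face on the housing, gauge (0, 105, 30). Its needle turns counter-clockwise, seen from above, by 0.12 rad per mm that the shoe is pushed back; where it stands for a given block differs each time.
- stop: end stop bracket, dark steel 14 x 36 x 34, fixed, origin under its centre at gauge (62, 16, 10). A set screw in it carries a sprung 8 mm pin (gauge y 16, z 21) pointing to -x; its tip rests anywhere from gauge x 13 to 37, not measured: find it by feel. It yields with 1 N rising to 6 N over 3 mm, then is solid; over 14 N is ramming. A block pushed onto it stays, held by the shoe.
- knob: grey zero knob of the dial, turns about the vertical either way with slight stiffness and stays where left. Origin on its axis, at gauge (0, 105, 34), the underside of its 48 mm disc (4 mm thick); x axis points along the zero mark. Grip bar on the disc: 44 long along its x, 14 wide, from 4 to 30 mm above the origin.
- zero_mark (a point): zero mark, a steel tongue 4 mm wide that sticks out from the knob disc along the bar; this point is on it, 30 mm from the knob axis.
- needle_tip (a point): point on the thin black needle under the knob, 30 mm from the knob axis (the needle reaches 42 mm); when zeroed the zero mark is directly over it. At the start the mark stands 0.4 to 1.4 rad counter-clockwise of the needle.
- master: steel master block, at the start in the slot under the shoe and along the fence but short of the end stop: 50 long (x), 30 wide (y), 22 high, with a grip rib on top 36 long (x), 14 wide (y), from z 22 to 48. Origin under its centre. 0.34 kg. It lifts straight up out of the slot against the light rub of the shoe.
- spacer: new aluminium dryer-foot spacer, at the start on the open counter: 50 long (x), 33 wide (y), 22 high, with a shorter grip rib on top 26 long (x), 14 wide (y), from z 22 to 48. Origin under its centre. Either end may go in first; about 0.12 kg. Its foot and the gauge are polished and slide with light friction; pushed high on the rib it tends to dig its leading edge into the bed if held pressed down.
- coaster: square cork coaster, 95 x 95 x 6, fixed flat on the counter, origin under its centre, top at z 6.
- canister: bystander: white ceramic canister with latch lid, 96 across, 122 high, origin under its centre
- bowl: bystander: stainless peg bowl, 130 across, 55 high, origin under its centre
- dustpan: bystander: blue plastic dustpan, pan 200 x 200, handle to its +x, 45 high, origin under the pan's centre
- brush: bystander: bamboo brush, 265 long along its x, 40 high, origin under it near the middle
- acrylic_box: bystander: clear acrylic box with sliding lid, 138 x 84 x 59, origin under its centre
- rubber_foot: bystander: rubber foot disc, 40 across, 18 high, origin under its centre
- peg: bystander: wooden clothes peg lying flat, 72 long along its x, 10 high, origin under its centre
Not all that is in view belongs to the job. What is meant by the coaster is not blue, red or white, and is the larger of those in its own colour.

How it is judged:
By the outcome, as a careful person would: the job done as asked, in the order asked, and still so for the second after the job is handed in, with the robot touching nothing.
It also fails if it takes over 72 s, if anything falls off the work surface, if the arm or the gripper's body presses on something with over 40 N, if the wrist force passes 120 N, or if a joint passes its speed limit or range.

### The arm

A 6-joint arm with a two-finger parallel gripper is mounted at the origin on the work surface. World frame = base frame: x ahead of the robot, y to its left, z up, the work surface at z = 0. Lengths are in m, angles in rad, forces in N, time in s.
With the tool pointing down it reaches from about 0.25 to 0.725 m from the base axis. Payload 9.7 kg.
Tool frame: the origin (TCP) lies on the centre line of the jaws, within the pads' length; the fingertips stand 14 mm ahead of it and the grasp point (between the pads) lies 5 mm behind it; x points along the fingers, y is the direction in which the jaws open and shut, and the axes are right-handed (so a half turn about x gives the same grasp; the last joint's range is limited). The gripper opens to 85 mm and grips with 20 to 120 N. Pads are 22 mm wide; open, the fingers measure 114 mm over their backs; the gripper's body (76 mm by 85 mm) begins 54 mm behind the grasp point. The pads swing forward as they close: fully open they stand 13 mm farther back than shut.
Start: joints at [-1.309, 0.087, 0.176, 1.66, 0, 1.571], TCP at [0.142, -0.531, 0.245] pointing down, gripper open.
Joint ranges: [-3.13, 3.13], [-0.85, 1.81], [-1.15, 1.24], [-2.2, 2.28], [-1.44, 1.52], [-3.14, 3.14]. Speed limits (rad/s): [2.22, 2.22, 2.57, 3.14, 3.14, 3.14].

### API

Orientations are given as a unit quaternion [w, x, y, z].
In Python, from workcell import * gives the robot as it stands.
- The arm moves only by the tool move_arm, never from a script. Its argument "steps" is a list of rows, each an object with "travel": the shift along the tool's x, y, z in cm, a list of three; "turn": the turn, a rotation vector about the tool's x, y, z in rad, a list of three; "grip": the opening, from -1 (shut) to 1 (fully open). In form: [{"travel": [dx, dy, dz], "turn": [ax, ay, az], "grip": grip}, ...]. A call has exactly 8 rows; each row shifts and turns the commanded pose from where the row before left it, along the tool's axes as they then stand; what a row does not reach is not made up. A row lasts 1/8 s, in which the tool goes at most 62.5 mm and 10.7 degrees, less where a joint would pass 70% of its speed; a pose out of reach is approached as far as the arm can. A call with a gripper value outside its range is refused whole. The fingers move at their own pace and stop on an object; "squeeze" is the grip in N (left out, the last holds). Time passes only in rows, so rows that do not move let the fingers close, or fill a call up. It gives the time, the measured TCP pose, the force and the opening at its end, in the units of the state.
- observe(): the state, without advancing time (a new reading comes with each control period).
- camera(name): name is "side" or "top"; returns a dict with "color" (384x512x3 uint8, red, green, blue), "fx", "fy", "cx", "cy" (pixels), "R" (3x3) and "t" (3): a world point X has camera coordinates R X + t. Camera axes: x right, y down, z forward; pixel columns grow to the right and rows downward; lengths in m; the calibration is good to about 2 mm. A picture is of the moment at which its call begins. There is no depth.
- hand_in(): hands the job in, once; it reports no verdict.
Trained networks look in a picture, given as the dict that the camera call returned (one of the last four; its "shot" number tells which), for a name from the list of things; names that differ only in an ending like _2 or _b are one class to them, and where a whole thing is asked for, a point or a joint stands for the part that bears it (a point fixed in the world has none). Each returns a list of dicts, best first, with "confidence" (0 to 1); they miss things now and then, are a little off and sometimes report something else, mostly with a low value. They report only what shows in the picture. A call takes as long as a camera call. They do not tell look-alikes from the thing itself.
- boxes_of(picture, thing): "centre" ([column, row] in pixels, amid what is visible of it).
- masks_of(picture, thing): "mask" (384x512 bool, what is visible of it) and "centre" ([column, row] in pixels, amid what is visible of it).
The state is a dict: "time_s": time; "q": joint angles; "qd": joint speeds; "joint_torque": joint torques, N m; "tool_pos": TCP position; "eef_rot": TCP orientation; "force": force on the tool from outside, world axes, zero at the start; "ft_torque": the same for the moment, N m; "gripper_width": opening from 0.0 (shut) to 1.0 (fully open).
Only numpy, scipy, OpenCV 4.12 (cv2) and the standard library are available. Lean on these libraries where they do the work, as an engineer would, in place of code of your own. Each camera call takes 0.05 s, during which the arm holds its last target. There are 200 camera calls.

## Working session

There is one attempt and no reset: what is moved stays moved. The work goes in short steps, Python scripts to look and compute and a tool call to move; the robot and the scene stay as the last step left them, time stands still between calls to the robot, and variables do not carry over. Pictures are saved under pics/ and viewed, about 8 in all and at most 12, crops included, and the job is handed in when it is done.

Besides the shell and the picture viewer there is one more tool, called after ">>>" as name([rows], argument=value, ...), one row to a line, values as JSON. move_arm: Moves the arm, as the interface text tells. Its arguments: {"type":"object","properties":{"steps":{"type":"array","items":{"type":"object","properties":{"travel":{"type":"array","items":{"type":"number"}},"turn":{"type":"array","items":{"type":"number"}},"grip":{"type":"number"}}}},"squeeze":{"type":"number"}},"required":["steps"]}

```bash
mkdir -p pics; cat > h.py <<'E'
from workcell import *
import numpy as np, cv2
def ray(p,uv):
    R=np.array(p["R"]);t=np.array(p["t"])
    d=R.T@np.array([(uv[0]-p["cx"])/p["fx"],(uv[1]-p["cy"])/p["fy"],1]);return -R.T@t,d
def at_z(p,uv,z):
    o,d=ray(p,uv);return o+d*(z-o[2])/d[2]
def proj(p,X):
    c=np.array(p["R"])@np.array(X)+np.array(p["t"]);return np.array([c[0]/c[2]*p["fx"]+p["cx"],c[1]/c[2]*p["fy"]+p["cy"]])
def save(p,n,crop=None,s=1):
    im=p["color"][:,:,::-1]
    if crop: x0,y0,x1,y1=crop; im=im[y0:y1,x0:x1]
    cv2.imwrite("pics/"+n,cv2.resize(im,None,fx=s,fy=s,interpolation=cv2.INTER_CUBIC))
E
python3 - <<'E'
from h import *
s=observe();print(s)
a=camera("top");b=camera("side")
im=np.vstack([a["color"],b["color"]])[:,:,::-1]
cv2.imwrite("pics/a.png",cv2.resize(a["color"][:,:,::-1],(800,600)));cv2.imwrite("pics/b.png",cv2.resize(b["color"][:,:,::-1],(800,600)))
Z=dict(gauge=.02,dial=.03,stop=.044,knob=.064,zero_mark=.036,needle_tip=.031,master=.058,spacer=.048,coaster=.006,canister=.12,bowl=.05,rubber_foot=.018,peg=.01,acrylic_box=.05)
for p,n in((a,"top"),(b,"side")):
  print(n,p["fx"],p["cx"],p["cy"],-np.array(p["R"]).T@np.array(p["t"]))
  for k,z in Z.items():
    for r in boxes_of(p,k)[:3]:
      print(k,round(r["confidence"],2),np.round(r["centre"],1),np.round(at_z(p,r["centre"],z),3))
E
```

```text
{'time_s': 0.0, 'q': array([-1.30899416e+00,  8.74671766e-02,  1.75138814e-01,  1.65979525e+00,
       -7.00597998e-06,  1.57081928e+00]), 'qd': array([ 2.86524159e-04, -3.75064587e-04,  1.79658633e-04,  2.16227262e-03,
        1.32775533e-03,  1.13239602e-06]), 'joint_torque': array([ 1.78239621e-03, -5.20398259e+01,  4.64796174e+01,  1.66665047e-02,
        2.26756156e-04, -3.13314183e-05]), 'tool_pos': array([ 0.14229666, -0.5310598 ,  0.24458155]), 'eef_rot': array([-0.09182394, -0.70099445, -0.09275379,  0.70112187]), 'force': array([-0.25667573, -0.24304003,  0.12014763]), 'ft_torque': array([ 0.01971358, -0.00152423,  0.02957216]), 'gripper_width': 0.9991281090689368}
top 365.55502807860825 252.33795823689624 188.78786803910126 [ 0.36941044 -0.03546286  1.22361085]
gauge 0.63 [215.7 182.2] [0.554 0.048 0.02 ]
dial 0.62 [213.6 182.8] [0.551 0.055 0.03 ]
knob 0.6 [196.1 179.5] [0.557 0.108 0.064]
zero_mark 0.68 [195.9 181.5] [0.554 0.112 0.036]
zero_mark 0.64 [334.2 134.4] [ 0.714 -0.35   0.036]
needle_tip 0.57 [127.3 134.9] [0.713 0.342 0.031]
master 0.61 [196.1 178.6] [0.56  0
[... 864 characters left out ...]
0.073 0.064]
master 0.66 [254.  174.1] [ 0.518 -0.019  0.058]
master 0.33 [275.7 174.6] [ 0.584 -0.03   0.058]
master 0.23 [213.5 122.9] [0.411 0.32  0.058]
spacer 0.58 [253.5 213.3] [ 0.494 -0.182  0.048]
coaster 0.86 [284.3 263.8] [ 0.552 -0.331  0.006]
coaster 0.83 [281.3 309.5] [ 0.519 -0.455  0.006]
coaster 0.81 [200.  290.6] [ 0.342 -0.382  0.006]
canister 0.83 [287.9 117.5] [0.67  0.214 0.12 ]
bowl 0.95 [347.2 251.6] [ 0.702 -0.349  0.05 ]
rubber_foot 0.61 [237.4 239.8] [ 0.443 -0.246  0.018]
rubber_foot 0.61 [261.4 178.3] [0.546 0.009 0.018]
rubber_foot 0.52 [287.1 118.4] [0.713 0.395 0.018]
peg 0.71 [261.6 173.3] [0.553 0.046 0.01 ]
acrylic_box 0.69 [204.3 171.9] [0.367 0.023 0.05 ]
```

View pics/a.png

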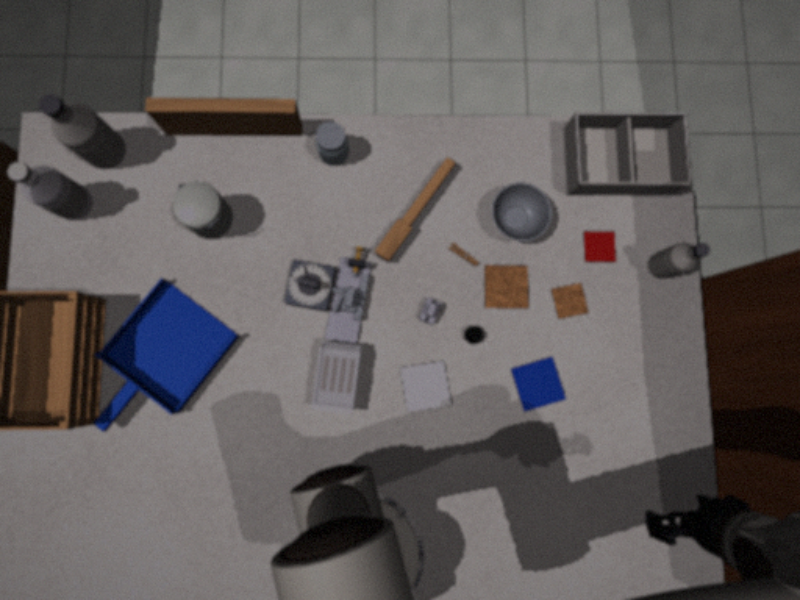

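View pics/b.png

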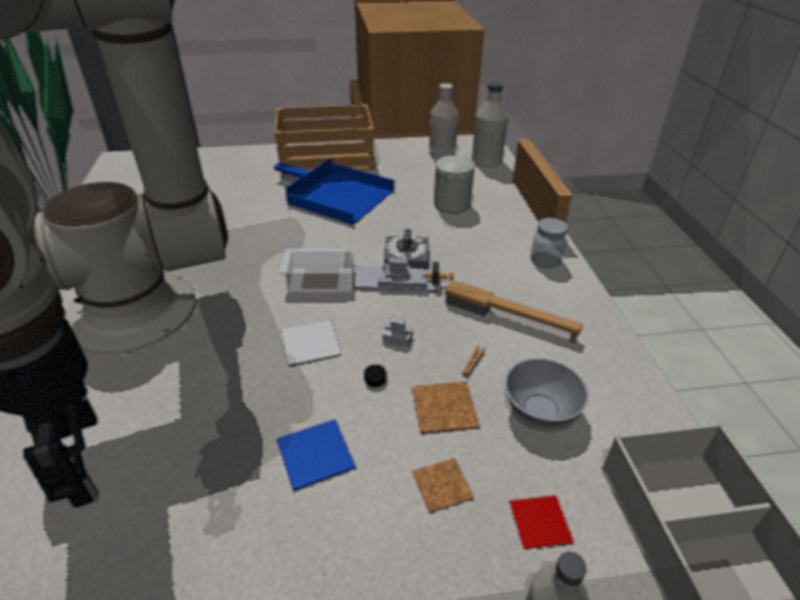

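Top view shows the gauge around (325,290) in the 800-px picture, spacer at (430,310), cork coasters at (506,287, larger) and (570,300), and the acrylic box close to the slot mouth at (338,375). Next, averaged close-ups to fit the gauge pose and the needle.

```bash
cat > fit.py <<'E'
from h import *
def avg(n,k):
    ps=[camera(n) for _ in range(k)]; p=dict(ps[-1]); p["color"]=np.mean([q["color"].astype(float) for q in ps],0).clip(0,255).astype(np.uint8); return p,ps[-1]
E
python3 - <<'E'
from fit import *
import pickle
a,a1=avg("top",8);b,b1=avg("side",8)
pickle.dump((a,b),open("ab.pkl","wb"))
ca=cv2.resize(a["color"][150:225,170:245][:,:,::-1],(590,590),interpolation=cv2.INTER_CUBIC)
cb=cv2.resize(b["color"][135:195,215:305][:,:,::-1],(800,533),interpolation=cv2.INTER_CUBIC)
cv2.imwrite("pics/ca.png",ca);cv2.imwrite("pics/cb.png",cb)
Z=dict(gauge=.02,knob=.05,stop=.044,master=.04,spacer=.03,coaster=.006)
for p,n in((a1,"top"),(b1,"side")):
  for k,z in Z.items():
    for r in masks_of(p,k)[:2]:
      m=r["mask"];ys,xs=np.nonzero(m);ct=cv2.minAreaRect(np.c_[xs,ys].astype(np.float32))
      print(n,k,round(r["confidence"],2),np.round(r["centre"],1),m.sum(),np.round(at_z(p,r["centre"],z),3),np.round(np.array([at_z(p,q,z)[:2] for q in cv2.boxPoints(ct)]),3).tolist())
E
```

```text
Traceback (most recent call last):
ValueError: only the last four pictures can be asked about
```

View pics/ca.png

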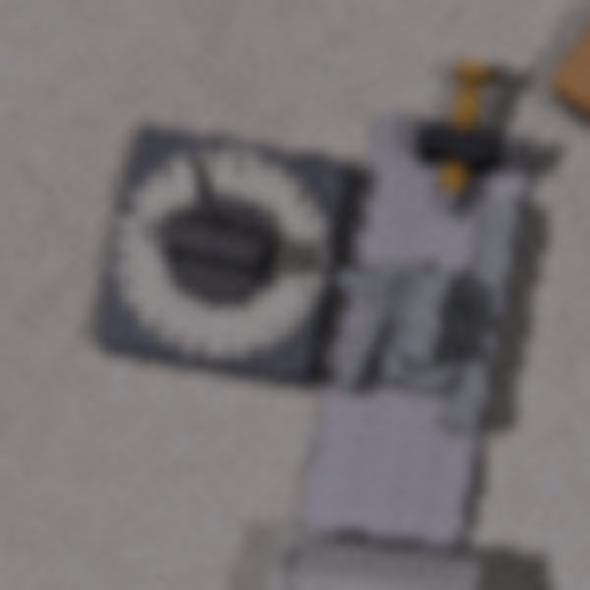

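View pics/cb.png

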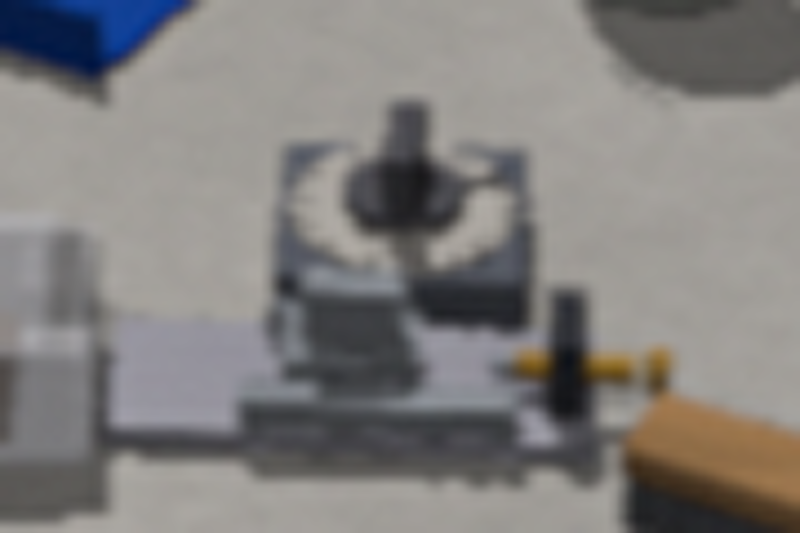

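```bash
cat > g.py <<'E'
from fit import *
import pickle
from scipy.optimize import least_squares
a,b=pickle.load(open("ab.pkl","rb"))
def pa(u,v): return np.array([170+(u+.5)/(590/75)-.5,150+(v+.5)/(590/75)-.5])
def pb(u,v): return np.array([215+(u+.5)/(800/90)-.5,135+(v+.5)/(533/60)-.5])
L=[(a,pa(140,122),(48,151,28)),(a,pa(95,345),(-48,151,28)),(a,pa(360,160),(48,59,28)),(a,pa(375,113),(75,54,10)),(a,pa(225,252),(0,105,30)),
(a,pa(460,140),(62,16,44)),(b,pb(526,152),(48,151,28)),(b,pb(288,145),(-48,151,28)),(b,pb(526,283),(48,59,28)),(b,pb(407,212),(0,105,30)),(b,pb(568,293),(62,16,44))]
def G(q,X):
    c,s=np.cos(q[2]),np.sin(q[2]);X=np.array(X)/1000.;return np.array([q[0]+c*X[0]-s*X[1],q[1]+s*X[0]+c*X[1],X[2]])
E
python3 - <<'E'
from g import *
f=lambda q:np.concatenate([(proj(p,G(q,X))-uv) for p,uv,X in L])
r=least_squares(f,[.55,0,-.15],loss="soft_l1",f_scale=.5)
print(r.x);print(np.round(r.fun.reshape(-1,2),2).tolist())
r1=least_squares(lambda q:f(q)[:12],r.x);r2=least_squares(lambda q:f(q)[12:],r.x);print(r1.x,r2.x)
np.save("gq.npy",r.x);q=r.x
# polar profile on dial from top
c=np.arange(-180,180,6)
for z,rs in((.030,(34,38,41)),(.037,(26,29,32))):
  rows=[]
  for R in rs:
    row=[]
    for d in c:
      uv=proj(a,G(q,(R*np.cos(np.radians(d)),105+R*np.sin(np.radians(d)),z*1000)))
      row.append(int(cv2.getRectSubPix(a["color"],(1,1),tuple(map(float,uv))).mean()))
    rows.append(row)
  print(z);[print(dd,*[r[i] for r in rows]) for i,dd in enumerate(c)]
import cv2
S=8
im=cv2.resize(a["color"][150:225,170:245][:,:,::-1],(600,600),interpolation=cv2.INTER_CUBIC)
def line(X,Y,col):
  P=[tuple(int(v) for v in ((proj(a,G(q,W))-[170,150]+.5)*S-.5)) for W in(X,Y)];cv2.line(im,*P,col,1)
def rect(x0,x1,y0,y1,z,col):
  c=[(x0,y0,z),(x1,y0,z),(x1,y1,z),(x0,y1,z)]
  for i in range(4):line(c[i],c[(i+1)%4],col)
rect(-48,48,59,151,28,(0,0,255));rect(-105,75,-14,54,10,(0,255,0));rect(55,69,-2,34,44,(255,0,0));line((-55,0,24),(45,0,24),(0,255,255))
for x in np.arange(0,360,10):
  t=np.radians(x);t2=np.radians(x+10)
  line((42*np.cos(t),105+42*np.sin(t),30),(42*np.cos(t2),105+42*np.sin(t2),30),(255,255,0))
cv2.imwrite("pics/d.png",im)
for n in("top","side"):
  p=camera(n)
  for k,z in dict(knob=.05,master=.045,spacer=.03,coaster=.006).items():
    for r in masks_of(p,k)[:2]:
      m=r["mask"];ys,xs=np.nonzero(m);ct=cv2.minAreaRect(np.c_[xs,ys].astype(np.float32))
      print(n,k,round(r["confidence"],2),np.round(r["centre"],1),m.sum(),np.round(at_z(p,r["centre"],z),3),np.round(ct[2]),np.round(np.array([at_z(p,q_,z)[:2] for q_ in cv2.boxPoints(ct)]),3).tolist())
cv2.imwrite("pics/e.png",np.hstack([cv2.resize(a["color"][180:215,258:293][:,:,::-1],(400,400),interpolation=cv2.INTER_CUBIC),cv2.resize(b["color"][195:230,235:270][:,:,::-1],(400,400),interpolation=cv2.INTER_CUBIC)]))
E
```

```text
[ 0.53627398  0.00225732 -0.18183689]
[[-0.09, 0.0], [-0.17, -0.03], [-0.7, 0.07], [0.74, -0.45], [-0.1, -0.08], [-0.04, -0.11], [0.16, 0.05], [-0.41, -0.01], [0.13, 0.59], [-0.55, -0.22], [-0.0, 3.39]]
[ 0.53604527  0.00198976 -0.18070576] [ 0.53864821  0.00668039 -0.16938782]
0.03
-180 134 127 113
-174 136 133 125
-168 136 131 119
-162 135 130 118
-156 136 129 115
-150 136 128 113
-144 134 130 116
-138 133 126 115
-132 135 127 114
-126 137 129 114
-120 136 127 112
-114 135 127 109
-108 129 119 103
-102 117 115 101
-96 95 103 99
-90 73 78 75
-84 69 73 73
-78 77 81 78
-72 100 102 90
-66 124 121 107
-60 133 123 109
-54 132 118 102
-48 130 114 97
-42 131 113 91
-36 134 120 102
-30 135 123 100
-24 135 123 104
-18 133 121 103
-12 134 121 100
-6 131 122 112
0 124 116 110
6 130 121 111
12 133 126 112
18 119 114 103
24 91 94 92
30 85 92 87
36 117 122 115
42 135 131 119
48 135 125 112
54 134 131 120
60 134 134 123
66 129 134 124
72 122 127 115
78 111 120 112
84 109 122 125
90 116 125 121
96 128 130 122
102 133 129 117
108 136 132 124
114 136 131 122
120 136 133 122
126 137 134 129
132 137 13
[... 1742 characters left out ...]
 0.084], [0.559, 0.163], [0.59, 0.124], [0.556, 0.049]]
side master 0.44 [253.7 171.2] 183 [0.522 0.014 0.045] 90.0 [[0.501, 0.051], [0.55, 0.045], [0.54, -0.019], [0.494, -0.013]]
side spacer 0.74 [260.5 174. ] 1232 [0.544 0.016 0.03 ] 45.0 [[0.419, 0.014], [0.568, 0.22], [0.644, 0.006], [0.501, -0.152]]
side spacer 0.73 [254.1 213.5] 293 [ 0.498 -0.164  0.03 ] 9.0 [[0.465, -0.182], [0.482, -0.11], [0.534, -0.13], [0.514, -0.201]]
side coaster 0.87 [282.9 307.4] 840 [ 0.524 -0.451  0.006] 68.0 [[0.483, -0.43], [0.552, -0.409], [0.561, -0.483], [0.496, -0.501]]
side coaster 0.7 [283.8 264.3] 1119 [ 0.55  -0.332  0.006] 85.0 [[0.507, -0.268], [0.614, -0.269], [0.597, -0.366], [0.499, -0.364]]
```

View pics/d.png

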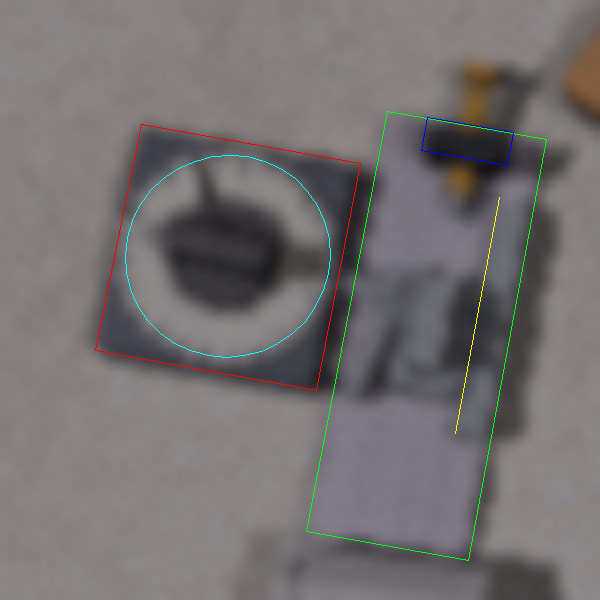

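View pics/e.png

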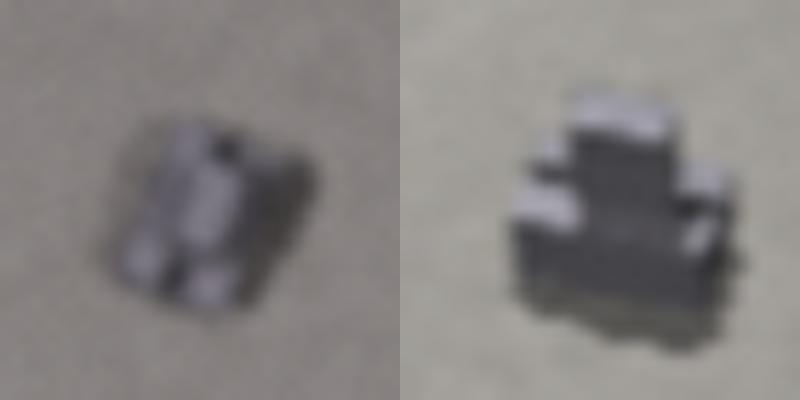

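The overlay fits the gauge well: red housing, green bed and blue stop all match, and the dial centre is at (228,256). The needle is the thin dark line at (207,185). The zero mark is the tongue at left (155,235); the broad patch at right is the bar's shadow. The spacer's rib runs near vertical in the crop.

```bash
cat > plan.py <<'E'
from g import *
from scipy.spatial.transform import Rotation as Ro
q=np.array([.5361,.0021,-.181])
def st():
    s=observe();w,x,y,z=s["eef_rot"];return s,Ro.from_quat([x,y,z,w])
def plan(pos,yaw=None):
    """travel in present tool axes (cm), then turn about tool x"""
    s,R=st();d=np.array(pos)-s["tool_pos"];M=R.as_matrix()
    print("pos",np.round(s["tool_pos"],4),"jawyaw",round(np.arctan2(M[1,1],M[0,1]),3),"zyaw",round(np.arctan2(M[1,2],M[0,2]),3),"toolx",np.round(M[:,0],3),"F",np.round(s["force"],1),"w",round(s["gripper_width"]*85,1),"q1,6",np.round(s["q"][[0,5]],2),"t",s["time_s"])
    print("travel cm",np.round(M.T@d*100,2))
    if yaw is not None:
        t=-(yaw-np.arctan2(M[1,1],M[0,1]));print("turn x",round((t+np.pi/2)%np.pi-np.pi/2,3),"aim fix y,z", np.round(M.T@[0,0,-1],4))
def fitline(p,z,r0,r1,lo,hi):
    A=np.radians(np.arange(lo,hi,1.));W=np.zeros(len(A));
    for Rr in np.arange(r0,r1,1.):
        v=np.array([cv2.getRectSubPix(p["color"],(1,1),tuple(map(float,proj(p,G(q,(Rr*np.cos(t),105+Rr*np.sin(t),z))))) ).mean() for t in A])
        W+=np.clip(v.max()-12-v,0,None)
    return np.degrees((W*A).sum()/W.sum())
E
python3 - <<'E'
from plan import *
k=G(q,(0,105,34));print("knob",k)
for p,n in((a,"top"),(b,"side")):
  print(n,"needle",fitline(p,30.5,27,41,5,50),"mark",fitline(p,36,27,31,55,108))
n=fitline(a,30.5,27,41,5,50)
plan([k[0],k[1],.15],np.radians(83)-.181-np.pi/2)
E
```

```text
knob [0.5550014  0.10538474 0.034     ]
top needle 27.82519182195111 mark 80.2125698746034
side needle 36.19571093092295 mark 86.21984565838247
pos [ 0.1424 -0.5313  0.2453] jawyaw -1.309 zyaw -2.88 toolx [-0.  0. -1.] F [-0.6  0.1 -0. ] w 85.1 q1,6 [-1.31  1.57] t 2.8
travel cm [  9.53 -50.82 -56.34]
turn x -1.006 aim fix y,z [ 1.  0. -0.]
```

>>> move_arm([
  {"turn": [-0.168, 0, 0], "grip": 1},
  {"turn": [-0.168, 0, 0], "grip": 1},
  {"turn": [-0.168, 0, 0], "grip": 1},
  {"turn": [-0.168, 0, 0], "grip": 0.6},
  {"turn": [-0.167, 0, 0], "grip": 0.6},
  {"turn": [-0.167, 0, 0], "grip": 0.6},
  {"grip": 0.6},
  {"grip": 0.6},
])

```text
validation failed for argument at $.st...
```

```bash
python3 - <<'E'
from plan import *
k=G(q,(0,105,34))
plan([k[0],k[1],.15],np.radians(82)-.181-np.pi/2)
E
```

```text
pos [ 0.1424 -0.5313  0.2453] jawyaw -1.309 zyaw -2.88 toolx [-0.  0. -1.] F [-0.6  0.1 -0. ] w 85.1 q1,6 [-1.31  1.57] t 2.8
travel cm [  9.53 -50.82 -56.34]
turn x -0.988 aim fix y,z [ 1.  0. -0.]
```

>>> move_arm([
  {"travel": [0, 0, 0], "turn": [-0.168, 0, 0], "grip": 1},
  {"travel": [0, 0, 0], "turn": [-0.168, 0, 0], "grip": 1},
  {"travel": [0, 0, 0], "turn": [-0.168, 0, 0], "grip": 1},
  {"travel": [0, 0, 0], "turn": [-0.168, 0, 0], "grip": 0.6},
  {"travel": [0, 0, 0], "turn": [-0.167, 0, 0], "grip": 0.6},
  {"travel": [0, 0, 0], "turn": [-0.167, 0, 0], "grip": 0.6},
  {"travel": [0, 0, 0], "turn": [0, 0, 0], "grip": 0.6},
  {"travel": [0, 0, 0], "turn": [0, 0, 0], "grip": 0.6},
], squeeze=40)

```text
time_s: 3.8
tool_pos: [0.1423, -0.5313, 0.2453]
eef_rot: [-0.418, -0.57, -0.418, 0.571]
force: [-0.0, -0.1, -0.4]
gripper_width: 0.8
```

```bash
python3 - <<'E'
from plan import *
k=G(q,(0,105,34))
plan([k[0],k[1],.15],np.radians(82)-.181-np.pi/2)
E
```

```text
pos [ 0.1423 -0.5313  0.2453] jawyaw -0.307 zyaw -1.877 toolx [ 0. -0. -1.] F [-0.  -0.1 -0.4] w 68.0 q1,6 [-1.31  0.57] t 3.8
travel cm [  9.53  20.12 -73.15]
turn x 0.014 aim fix y,z [ 1. -0. -0.]
```

>>> move_arm([
  {"travel": [0, 1.26, -4.57], "turn": [0, 0, 0], "grip": 0.6},
  {"travel": [0, 1.26, -4.57], "turn": [0, 0, 0], "grip": 0.6},
  {"travel": [0, 1.26, -4.57], "turn": [0, 0, 0], "grip": 0.6},
  {"travel": [0, 1.26, -4.57], "turn": [0, 0, 0], "grip": 0.6},
  {"travel": [0, 1.26, -4.57], "turn": [0, 0, 0], "grip": 0.6},
  {"travel": [0, 1.26, -4.57], "turn": [0, 0, 0], "grip": 0.6},
  {"travel": [0, 1.26, -4.57], "turn": [0, 0, 0], "grip": 0.6},
  {"travel": [0, 1.26, -4.57], "turn": [0, 0, 0], "grip": 0.6},
])

```text
time_s: 4.8
tool_pos: [0.3482, -0.211, 0.2455]
eef_rot: [0.418, 0.57, 0.418, -0.57]
force: [0.4, -0.8, -0.2]
gripper_width: 0.8
```

>>> move_arm([
  {"travel": [0, 1.26, -4.57], "turn": [0, 0, 0], "grip": 0.6},
  {"travel": [0, 1.26, -4.57], "turn": [0, 0, 0], "grip": 0.6},
  {"travel": [0, 1.26, -4.57], "turn": [0, 0, 0], "grip": 0.6},
  {"travel": [0, 1.26, -4.57], "turn": [0, 0, 0], "grip": 0.6},
  {"travel": [1.5, 1.26, -4.57], "turn": [0, 0, 0], "grip": 0.6},
  {"travel": [2, 1.26, -4.57], "turn": [0, 0, 0], "grip": 0.6},
  {"travel": [2, 1.26, -4.57], "turn": [0, 0, 0], "grip": 0.6},
  {"travel": [2, 1.26, -4.57], "turn": [0, 0, 0], "grip": 0.6},
])

```text
time_s: 5.8
tool_pos: [0.5536, 0.108, 0.1697]
eef_rot: [0.418, 0.57, 0.418, -0.57]
force: [0.9, 0.5, 0.4]
gripper_width: 0.802
```

```bash
python3 - <<'E'
from plan import *
k=G(q,(0,105,34))
plan([k[0],k[1],.055],np.radians(82)-.181-np.pi/2)
E
```

```text
pos [0.5536 0.108  0.1697] jawyaw -0.306 zyaw -1.877 toolx [ 0.  0. -1.] F [0.9 0.5 0.4] w 68.2 q1,6 [0.19 2.07] t 5.8
travel cm [11.47  0.21  0.21]
turn x 0.015 aim fix y,z [ 1.e+00 -4.e-04  1.e-04]
```

>>> move_arm([
  {"travel": [0, 0, 0], "turn": [0.015, 0, 0], "grip": 0.2},
  {"travel": [1.5, 0, 0], "turn": [0, 0, 0], "grip": 0.2},
  {"travel": [1.5, 0, 0], "turn": [0, 0, 0], "grip": 0.2},
  {"travel": [1.5, 0, 0], "turn": [0, 0, 0], "grip": 0.2},
  {"travel": [1.5, 0, 0], "turn": [0, 0, 0], "grip": 0.2},
  {"travel": [1.5, 0, 0], "turn": [0, 0, 0], "grip": 0.2},
  {"travel": [0, 0, 0], "turn": [0, 0, 0], "grip": 0.2},
  {"travel": [0, 0, 0], "turn": [0, 0, 0], "grip": 0.2},
])

```text
time_s: 6.8
tool_pos: [0.5531, 0.1065, 0.0956]
eef_rot: [0.415, 0.573, 0.414, -0.573]
force: [-1.5, -1.1, -0.5]
gripper_width: 0.601
```

```bash
python3 - <<'E'
from plan import *
k=G(q,(0,105,34))
plan([k[0],k[1],.055],np.radians(82)-.181-np.pi/2)
E
```

```text
pos [0.5531 0.1065 0.0956] jawyaw -0.318 zyaw -1.889 toolx [ 0.  0. -1.] F [-1.5 -1.1 -0.5] w 51.1 q1,6 [0.19 2.08] t 6.8
travel cm [4.06 0.21 0.05]
turn x 0.003 aim fix y,z [ 1.e+00 -4.e-04  2.e-04]
```

Descend and grip the bar.

>>> move_arm([
  {"travel": [1.0, 0.2, 0.05], "turn": [0, 0, 0], "grip": 0.2},
  {"travel": [1.0, 0, 0], "turn": [0, 0, 0], "grip": 0.2},
  {"travel": [1.0, 0, 0], "turn": [0, 0, 0], "grip": 0.2},
  {"travel": [1.0, 0, 0], "turn": [0, 0, 0], "grip": 0.2},
  {"travel": [0, 0, 0], "turn": [0, 0, 0], "grip": 0.2},
  {"travel": [0, 0, 0], "turn": [0, 0, 0], "grip": -0.6},
  {"travel": [0, 0, 0], "turn": [0, 0, 0], "grip": -0.9},
  {"travel": [0, 0, 0], "turn": [0, 0, 0], "grip": -0.9},
], squeeze=30)

```text
time_s: 7.8
tool_pos: [0.5553, 0.1052, 0.0559]
eef_rot: [0.415, 0.573, 0.414, -0.573]
force: [1.9, -2.5, 2.5]
gripper_width: 0.156
```

>>> move_arm([
  {"travel": [0, 0, 0], "turn": [0, 0, 0], "grip": -0.9},
  {"travel": [0, 0, 0], "turn": [0, 0, 0], "grip": -0.9},
  {"travel": [0, 0, 0], "turn": [0, 0, 0], "grip": -0.9},
  {"travel": [0, 0, 0], "turn": [0, 0, 0], "grip": -0.9},
  {"travel": [0, 0, 0], "turn": [0, 0, 0], "grip": -0.9},
  {"travel": [0, 0, 0], "turn": [0, 0, 0], "grip": -0.9},
  {"travel": [0, 0, 0], "turn": [0, 0, 0], "grip": -0.9},
  {"travel": [0, 0, 0], "turn": [0, 0, 0], "grip": -0.9},
])

```text
time_s: 8.8
tool_pos: [0.5553, 0.1052, 0.0559]
eef_rot: [0.415, 0.573, 0.414, -0.573]
force: [2.6, -3.2, 5.5]
gripper_width: 0.159
```

```bash
python3 - <<'E'
from plan import *
k=G(q,(0,105,34))
plan([k[0],k[1],.055],np.radians(27.8)-.181-np.pi/2)
print(observe()["ft_torque"])
E
```

```text
pos [0.5553 0.1052 0.0559] jawyaw -0.318 zyaw -1.889 toolx [ 0.001 -0.    -1.   ] F [ 2.6 -3.2  5.5] w 13.5 q1,6 [0.19 2.08] t 8.8
travel cm [ 0.09 -0.03 -0.  ]
turn x 0.948 aim fix y,z [ 1.0e+00 -1.5e-03  3.0e-04]
[-0.63301788 -0.64650553  0.00163614]
```

>>> move_arm([
  {"travel": [0, 0, 0], "turn": [0.135, 0, 0], "grip": -0.9},
  {"travel": [0, 0, 0], "turn": [0.135, 0, 0], "grip": -0.9},
  {"travel": [0, 0, 0], "turn": [0.135, 0, 0], "grip": -0.9},
  {"travel": [0, 0, 0], "turn": [0.135, 0, 0], "grip": -0.9},
  {"travel": [0, 0, 0], "turn": [0.135, 0, 0], "grip": -0.9},
  {"travel": [0, 0, 0], "turn": [0.135, 0, 0], "grip": -0.9},
  {"travel": [0, 0, 0], "turn": [0.135, 0, 0], "grip": -0.9},
  {"travel": [0, 0, 0], "turn": [0, 0, 0], "grip": -0.9},
])

```text
time_s: 9.8
tool_pos: [0.5545, 0.1061, 0.0559]
eef_rot: [0.107, 0.699, 0.108, -0.699]
force: [-0.3, 1.1, 7.6]
gripper_width: 0.155
```

```bash
python3 - <<'E'
from plan import *
k=G(q,(0,105,34))
plan([k[0],k[1],.055],np.radians(27.8)-.181-np.pi/2)
print(observe()["ft_torque"])
E
```

```text
pos [0.5545 0.1061 0.0559] jawyaw -1.264 zyaw -2.835 toolx [-0.     0.002 -1.   ] F [-0.3  1.1  7.6] w 13.2 q1,6 [0.19 3.02] t 9.8
travel cm [ 0.09  0.08 -0.03]
turn x 0.002 aim fix y,z [1.0e+00 1.5e-03 4.0e-04]
[ 0.33090787  0.21085199 -0.04666738]
```

>>> move_arm([
  {"travel": [0, 0, 0], "turn": [0, 0, 0], "grip": 0},
  {"travel": [0, 0, 0], "turn": [0, 0, 0], "grip": 0},
  {"travel": [0, 0, 0], "turn": [0, 0, 0], "grip": 0},
  {"travel": [-2, 0, 0], "turn": [0, 0, 0], "grip": 0},
  {"travel": [-4, 0, 0], "turn": [0, 0, 0], "grip": 0},
  {"travel": [-4, 0, 0], "turn": [0, 0, 0], "grip": 0},
  {"travel": [0, 0, 0], "turn": [0, 0, 0], "grip": 0},
  {"travel": [0, 4, 0], "turn": [0, 0, 0], "grip": 0},
])

```text
time_s: 10.8
tool_pos: [0.5666, 0.0684, 0.155]
eef_rot: [0.109, 0.699, 0.11, -0.699]
force: [0.6, 0.3, -0.1]
gripper_width: 0.498
```

>>> move_arm([
  {"travel": [0, 5, 0], "turn": [0, 0, 0], "grip": 0},
  {"travel": [0, 5, 0], "turn": [0, 0, 0], "grip": 0},
  {"travel": [0, 5, 0], "turn": [0, 0, 0], "grip": 0},
  {"travel": [0, 5, 1], "turn": [0, 0, 0], "grip": 0},
  {"travel": [0, 0, 0], "turn": [-0.15, 0, 0], "grip": 0},
  {"travel": [0, 0, 0], "turn": [-0.15, 0, 0], "grip": 0},
  {"travel": [0, 0, 0], "turn": [0, 0, 0], "grip": 0},
  {"travel": [0, 0, 0], "turn": [0, 0, 0], "grip": 0},
])

```text
time_s: 11.8
tool_pos: [0.6177, -0.1262, 0.1546]
eef_rot: [-0.21, -0.675, -0.211, 0.675]
force: [0.3, -0.1, 0.6]
gripper_width: 0.497
```

```bash
python3 - <<'E'
from plan import *
a2,_=avg("top",8);b2,_=avg("side",6);pickle.dump((a2,b2),open("ab2.pkl","wb"))
print(np.load("gq.npy"))
for zz in(30.5,36):print([round(fitline(a2,zz,r,r+3,-5,60),1) for r in(25,28,31,34,37,39)])
print("old",[round(fitline(a,30.5,r,r+3,-5,60),1) for r in(25,28,31,34,37,39)])
A=cv2.resize(a2["color"][165:200,178:213][:,:,::-1],(400,400),interpolation=cv2.INTER_CUBIC)
B=cv2.resize(b2["color"][140:175,243:278][:,:,::-1],(400,400),interpolation=cv2.INTER_CUBIC)
cv2.imwrite("pics/f.png",np.hstack([A,B]))
plan([.5,-.15,.15],0)
E
```

```text
[ 0.53627398  0.00225732 -0.18183689]
[np.float64(32.6), np.float64(31.4), np.float64(28.3), np.float64(26.9), np.float64(25.5), np.float64(24.7)]
[np.float64(31.2), np.float64(29.4), np.float64(26.7), np.float64(25.9), np.float64(24.8), np.float64(24.8)]
old [np.float64(34.7), np.float64(30.8), np.float64(27.8), np.float64(26.7), np.float64(24.2), np.float64(24.3)]
pos [ 0.6179 -0.1264  0.1553] jawyaw -0.963 zyaw -2.534 toolx [ 0.  0. -1.] F [0.2 0.1 0.4] w 42.4 q1,6 [-0.2   2.33] t 12.5
travel cm [ 0.53 -4.79 11.03]
turn x -0.963 aim fix y,z [1. 0. 0.]
```

View pics/f.png

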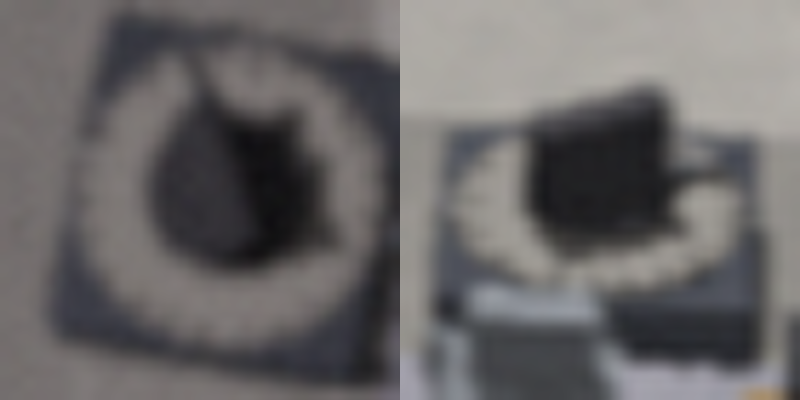

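```bash
cat > nd.py <<'E'
from plan import *
a2,b2=pickle.load(open("ab2.pkl","rb"))
def samp(p,X): return cv2.getRectSubPix(p["color"],(1,1),tuple(map(float,proj(p,X)))).mean()
# dial centre: fit outer edge of white face (gradient) at z=30 in gauge coords
def centre(p):
  pts=[]
  for d in np.arange(0,360,4):
    if 10<d<45: continue
    t=np.radians(d);rs=np.arange(36,56,.5);v=np.array([samp(p,G(q,(r*np.cos(t),105+r*np.sin(t),30))) for r in rs])
    g=-np.gradient(v);i=g.argmax()
    if g[i]>1.5: pts.append((rs[i]*np.cos(t),rs[i]*np.sin(t)))
  pts=np.array(pts)
  f=lambda u:np.hypot(pts[:,0]-u[0],pts[:,1]-u[1])-u[2]
  r=least_squares(f,[0,0,45],loss="soft_l1",f_scale=1);return r.x,len(pts)
def ridge(p,z,r,lo,hi):
  A=np.arange(lo,hi,.5);v=np.array([samp(p,G(q,(r*np.cos(np.radians(t)),105+r*np.sin(np.radians(t)),z))) for t in A])
  base=np.interp(A,[A[0],A[-1]],[v[:8].max(),v[-8:].max()]);w=np.clip(base-v-8,0,None);return (w*A).sum()/w.sum(),A[v.argmin()],w.max()
if __name__=="__main__":
  for n,p in(("old",a),("new",a2),("oldS",b),("newS",b2)):
    print(n,centre(p))
    for z in (31,36): print(z,[tuple(np.round(ridge(p,z,r,2,52),1)) for r in(28,31,34,37,40)])
E
python3 nd.py
```

```text
old (array([-0.92912812,  0.59952066, 43.06352258]), 81)
31 [(np.float64(28.4), np.float64(27.0), np.float64(43.0)), (np.float64(28.0), np.float64(30.0), np.float64(48.6)), (np.float64(27.4), np.float64(28.5), np.float64(46.7)), (np.float64(27.1), np.float64(27.0), np.float64(38.2)), (np.float64(27.0), np.float64(26.0), np.float64(23.3))]
36 [(np.float64(27.4), np.float64(29.0), np.float64(45.3)), (np.float64(27.2), np.float64(28.5), np.float64(49.9)), (np.float64(26.7), np.float64(27.0), np.float64(44.6)), (np.float64(26.4), np.float64(26.0), np.float64(34.7)), (np.float64(26.3), np.float64(26.0), np.float64(19.7))]
new (array([-0.8273268 ,  0.66858996, 42.74345633]), 78)
31 [(np.float64(28.5), np.float64(25.0), np.float64(37.0)), (np.float64(28.0), np.float64(27.0), np.float64(36.6)), (np.float64(27.1), np.float64(28.0), np.float64(31.4)), (np.float64(27.2), np.float64(27.0), np.float64(27.9)), (np.float64(27.3), np.float64(26.0), np.float64(19.7))]
36 [(np.float64(27.8), np.float64(24.0), np.float64(39.7)), (np.float64(26.8), np.float64(28.0), np.float64(36.0)), (np.float64(26.4),
[... 701 characters left out ...]
np.float64(54.0)), (np.float64(21.2), np.float64(20.0), np.float64(43.3))]
newS (array([ 0.29680529,  4.15020397, 42.34237761]), 61)
31 [(np.float64(36.2), np.float64(51.0), np.float64(12.6)), (np.float64(37.7), np.float64(51.5), np.float64(18.4)), (np.float64(36.3), np.float64(36.0), np.float64(25.7)), (np.float64(34.2), np.float64(33.0), np.float64(27.0)), (np.float64(32.0), np.float64(30.5), np.float64(32.3))]
36 [(np.float64(23.2), np.float64(51.5), np.float64(30.7)), (np.float64(23.6), np.float64(51.5), np.float64(37.6)), (np.float64(22.9), np.float64(51.5), np.float64(38.1)), (np.float64(21.7), np.float64(20.5), np.float64(43.1)), (np.float64(22.1), np.float64(19.5), np.float64(35.7))]
```

The picture shows the mark now lying over the needle, together as one dark line from about (190,50) to (225,105) in the left half. Grip-derived mark angle is about 27.9° against needle 26–27°, which is close. Next, locate the master's rib and the spacer.

```bash
python3 - <<'E'
from plan import *
a2,b2=pickle.load(open("ab2.pkl","rb"))
for x in(-20,-15,-10,-5,0):
  o=[]
  for X in((x-18,8,58),(x+18,8,58),(x-18,8,34),(x+18,8,34)):
    u=(proj(b2,G(q,X))-[215,135]+.5)*8.889-.5;o.append(np.round(u).astype(int).tolist())
  print(x,o)
im=cv2.resize(b2["color"][135:195,215:305][:,:,::-1],(800,533),interpolation=cv2.INTER_CUBIC)
x=-10
def wire(im,f,x0,x1,y0,y1,z0,z1,col):
  c=[(i,j,k) for k in(z0,z1) for i,j in((x0,y0),(x1,y0),(x1,y1),(x0,y1))]
  for i in range(4):
    for m,n in((i,(i+1)%4),(4+i,4+(i+1)%4),(i,i+4)):cv2.line(im,f(c[m]),f(c[n]),col,1)
wire(im,lambda X:tuple(int(v) for v in (proj(b2,G(q,X))-[215,135]+.5)*8.889-.5),x-18,x+18,8,22,32,58,(0,0,255))
ra=cv2.resize(a2["color"][172:202,210:240][:,:,::-1],(533,533),interpolation=cv2.INTER_CUBIC)
wire(ra,lambda X:tuple(int(v) for v in (proj(a2,G(q,X))-[210,172]+.5)*17.77-.5),x-18,x+18,8,22,32,58,(0,0,255))
sm=np.vstack([cv2.resize(np.hstack([im[:,150:650],ra]),(800,412))])
# spacer fit: initial pose in both views, wire
P=[]
c0=(.494,-.150,1.34) 
np.save("sp.npy",c0)
cv2.imwrite("pics/h.png",sm)
p=camera("top")
for r in masks_of(p,"master")[:2]+masks_of(p,"spacer")[:2]: print(r["confidence"],r["centre"],r["mask"].sum())
E
```

```text
-20 [[287, 296], [389, 299], [287, 350], [388, 354]]
-15 [[301, 296], [403, 300], [301, 351], [402, 354]]
-10 [[315, 297], [417, 300], [315, 351], [416, 354]]
-5 [[329, 297], [431, 300], [329, 352], [430, 355]]
0 [[343, 298], [445, 301], [343, 352], [444, 355]]
0.5 [224.2, 193.6] 142
0.31 [307.1, 214.6] 50
```

View pics/h.png

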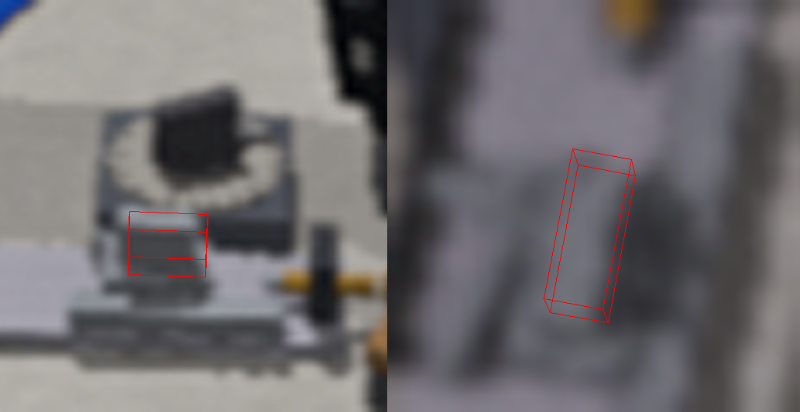

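The rib wireframe at gauge x -10 matches in both views (side (128–207, 231–275), top around (590,235)). Master is at about x -11.

>>> move_arm([
  {"travel": [0, 0, 0], "turn": [-0.168, 0, 0], "grip": 0},
  {"travel": [0, 0, 0], "turn": [-0.168, 0, 0], "grip": 0},
  {"travel": [0, 0, 0], "turn": [-0.168, 0, 0], "grip": 0},
  {"travel": [0, 0, 0], "turn": [-0.168, 0, 0], "grip": 0},
  {"travel": [0, 0, 0], "turn": [-0.168, 0, 0], "grip": 0},
  {"travel": [0, 0, 0], "turn": [-0.168, 0, 0], "grip": 0},
  {"travel": [0, 0, 0], "turn": [-0.168, 0, 0], "grip": 0},
  {"travel": [0, 0, 0], "turn": [-0.168, 0, 0], "grip": 0},
])

```text
time_s: 13.65
tool_pos: [0.6179, -0.1264, 0.1553]
eef_rot: [0.587, 0.395, 0.587, -0.395]
force: [0.1, 0.0, -0.7]
gripper_width: 0.501
```

>>> move_arm([
  {"travel": [0, 0, 0], "turn": [-0.168, 0, 0], "grip": 0},
  {"travel": [0, 0, 0], "turn": [-0.168, 0, 0], "grip": 0},
  {"travel": [0, 0, 0], "turn": [-0.168, 0, 0], "grip": 0},
  {"travel": [0, 0, 0], "turn": [-0.168, 0, 0], "grip": 0},
  {"travel": [0, 0, 0], "turn": [-0.168, 0, 0], "grip": 0},
  {"travel": [0, 0, 0], "turn": [-0.168, 0, 0], "grip": 0},
  {"travel": [0, 0, 0], "turn": [0, 0, 0], "grip": 0},
  {"travel": [0, 0, 0], "turn": [0, 0, 0], "grip": 0},
])

```text
time_s: 14.65
tool_pos: [0.6179, -0.1264, 0.1553]
eef_rot: [0.704, 0.065, 0.704, -0.065]
force: [0.0, 0.4, -0.8]
gripper_width: 0.502
```

```bash
python3 - <<'E'
from plan import *
m=G(q,(-11,15,0));print(m)
plan([m[0],m[1],.05],np.pi/2-.181)
E
```

```text
[0.52797989 0.01883511 0.        ]
pos [ 0.6179 -0.1264  0.1553] jawyaw 1.385 zyaw -0.186 toolx [ 0. -0. -1.] F [ 0.   0.4 -0.8] w 42.7 q1,6 [-0.2  -0.02] t 14.65
travel cm [ 10.53  12.62 -11.51]
turn x -0.005 aim fix y,z [ 1.  0. -0.]
```

>>> move_arm([
  {"travel": [0, 2.52, -2.3], "turn": [0, 0, 0], "grip": 0},
  {"travel": [0, 2.52, -2.3], "turn": [0, 0, 0], "grip": 0},
  {"travel": [0, 2.52, -2.3], "turn": [0, 0, 0], "grip": 0},
  {"travel": [0, 2.52, -2.3], "turn": [0, 0, 0], "grip": 0},
  {"travel": [0, 2.52, -2.3], "turn": [-0.005, 0, 0], "grip": 0},
  {"travel": [2, 0, 0], "turn": [0, 0, 0], "grip": 0},
  {"travel": [2, 0, 0], "turn": [0, 0, 0], "grip": 0},
  {"travel": [0, 0, 0], "turn": [0, 0, 0], "grip": 0},
])

```text
time_s: 15.65
tool_pos: [0.5267, 0.0184, 0.1141]
eef_rot: [0.703, 0.063, 0.705, -0.063]
force: [1.0, -0.4, -0.4]
gripper_width: 0.499
```

```bash
python3 - <<'E'
from plan import *
m=G(q,(-11,15,0));print(m)
plan([m[0],m[1],.05],np.pi/2-.181)
E
```

```text
[0.52797989 0.01883511 0.        ]
pos [0.5267 0.0184 0.1141] jawyaw 1.392 zyaw -0.179 toolx [-0.002 -0.    -1.   ] F [ 1.  -0.4 -0.4] w 42.4 q1,6 [0.03 0.21] t 15.65
travel cm [6.41 0.07 0.13]
turn x 0.002 aim fix y,z [1.0e+00 5.0e-04 2.3e-03]
```

>>> move_arm([
  {"travel": [1.6, 0.05, 0.1], "turn": [0, 0, 0], "grip": 0},
  {"travel": [1.6, 0, 0], "turn": [0, 0, 0], "grip": 0},
  {"travel": [1.6, 0, 0], "turn": [0, 0, 0], "grip": 0},
  {"travel": [1.6, 0, 0], "turn": [0, 0, 0], "grip": 0},
  {"travel": [0, 0, 0], "turn": [0, 0, 0], "grip": 0},
  {"travel": [0, 0, 0], "turn": [0, 0, 0], "grip": -0.6},
  {"travel": [0, 0, 0], "turn": [0, 0, 0], "grip": -0.9},
  {"travel": [0, 0, 0], "turn": [0, 0, 0], "grip": -0.9},
], squeeze=40)

```text
time_s: 16.65
tool_pos: [0.5293, 0.0194, 0.0521]
eef_rot: [0.705, 0.063, 0.704, -0.062]
force: [0.8, 4.5, 0.1]
gripper_width: 0.152
```

>>> move_arm([
  {"travel": [0, 0, 0], "turn": [0, 0, 0], "grip": -0.9},
  {"travel": [0, 0, 0], "turn": [0, 0, 0], "grip": -0.9},
  {"travel": [-0.5, 0, 0], "turn": [0, 0, 0], "grip": -0.9},
  {"travel": [-1, 0, 0], "turn": [0, 0, 0], "grip": -0.9},
  {"travel": [-1, 0, 0], "turn": [0, 0, 0], "grip": -0.9},
  {"travel": [-2, 0, 0], "turn": [0, 0, 0], "grip": -0.9},
  {"travel": [-2, 0, 0], "turn": [0, 0, 0], "grip": -0.9},
  {"travel": [-2, 0, 0], "turn": [0, 0, 0], "grip": -0.9},
])

```text
time_s: 17.65
tool_pos: [0.5287, 0.0183, 0.1375]
eef_rot: [0.705, 0.062, 0.704, -0.063]
force: [1.0, -0.6, -3.7]
gripper_width: 0.151
```

```bash
python3 - <<'E'
from plan import *
p=camera("top");c=[r for r in masks_of(p,"coaster")]
for r in c: print(r["confidence"],np.round(at_z(p,r["centre"],.006),3),r["mask"].sum())
p=camera("side");c=[r for r in masks_of(p,"coaster")]
for r in c: print(r["confidence"],np.round(at_z(p,r["centre"],.006),3),r["mask"].sum())
plan([.552,-.322,.136])
E
```

```text
0.91 [ 0.346 -0.368  0.006] 773
0.88 [ 0.523 -0.452  0.006] 389
0.87 [ 0.648 -0.533  0.006] 364
0.58 [ 0.349 -0.148  0.006] 863
0.94 [ 0.339 -0.141  0.006] 765
0.86 [ 0.641 -0.534  0.006] 1007
0.72 [ 0.546 -0.33   0.006] 1150
0.69 [ 0.339 -0.378  0.006] 1469
0.57 [ 0.517 -0.454  0.006] 881
pos [0.5288 0.0185 0.1363] jawyaw 1.394 zyaw -0.177 toolx [ 0.001 -0.    -1.   ] F [ 0.2 -0.6 -4.6] w 13.4 q1,6 [0.04 0.21] t 17.85
travel cm [  0.04 -33.11   8.28]
```

>>> move_arm([
  {"travel": [0, -4.1, 1.03], "turn": [0, 0, 0], "grip": -0.9},
  {"travel": [0, -4.1, 1.03], "turn": [0, 0, 0], "grip": -0.9},
  {"travel": [0, -4.1, 1.03], "turn": [0, 0, 0], "grip": -0.9},
  {"travel": [0, -4.1, 1.03], "turn": [0, 0, 0], "grip": -0.9},
  {"travel": [0, -4.1, 1.03], "turn": [0, 0, 0], "grip": -0.9},
  {"travel": [0, -4.1, 1.03], "turn": [0, 0, 0], "grip": -0.9},
  {"travel": [0, -4.1, 1.03], "turn": [0, 0, 0], "grip": -0.9},
  {"travel": [0, -4.0, 1.03], "turn": [0, 0, 0], "grip": -0.9},
])

```text
time_s: 18.85
tool_pos: [0.5517, -0.319, 0.1348]
eef_rot: [0.704, 0.063, 0.705, -0.062]
force: [0.2, 0.4, -3.3]
gripper_width: 0.153
```

>>> move_arm([
  {"travel": [0, 0, 0], "turn": [0, 0, 0], "grip": -0.9},
  {"travel": [1.5, 0, 0], "turn": [0, 0, 0], "grip": -0.9},
  {"travel": [1.5, 0, 0], "turn": [0, 0, 0], "grip": -0.9},
  {"travel": [1.5, 0, 0], "turn": [0, 0, 0], "grip": -0.9},
  {"travel": [1.5, 0, 0], "turn": [0, 0, 0], "grip": -0.9},
  {"travel": [1.5, 0, 0], "turn": [0, 0, 0], "grip": -0.9},
  {"travel": [0.6, 0, 0], "turn": [0, 0, 0], "grip": -0.9},
  {"travel": [0, 0, 0], "turn": [0, 0, 0], "grip": -0.9},
])

```text
time_s: 19.85
tool_pos: [0.5521, -0.3176, 0.0549]
eef_rot: [0.704, 0.063, 0.705, -0.062]
force: [0.5, -0.2, -2.5]
gripper_width: 0.149
```

```bash
python3 - <<'E'
from plan import *
plan([.552,-.318,.0485])
E
```

```text
pos [ 0.5521 -0.3176  0.0549] jawyaw 1.394 zyaw -0.177 toolx [-0.001  0.    -1.   ] F [ 0.5 -0.2 -2.5] w 12.7 q1,6 [-0.52 -0.35] t 19.85
travel cm [ 0.64 -0.04  0.  ]
```

>>> move_arm([
  {"travel": [0.3, 0, 0], "turn": [0, 0, 0], "grip": -0.9},
  {"travel": [0.2, 0, 0], "turn": [0, 0, 0], "grip": -0.9},
  {"travel": [0.15, 0, 0], "turn": [0, 0, 0], "grip": -0.9},
  {"travel": [0, 0, 0], "turn": [0, 0, 0], "grip": -0.9},
  {"travel": [0, 0, 0], "turn": [0, 0, 0], "grip": -0.9},
  {"travel": [0, 0, 0], "turn": [0, 0, 0], "grip": -0.9},
  {"travel": [0, 0, 0], "turn": [0, 0, 0], "grip": -0.9},
  {"travel": [0, 0, 0], "turn": [0, 0, 0], "grip": -0.9},
])

```text
time_s: 20.85
tool_pos: [0.5522, -0.3177, 0.0488]
eef_rot: [0.704, 0.062, 0.704, -0.062]
force: [0.7, 0.2, -4.5]
gripper_width: 0.152
```

>>> move_arm([
  {"travel": [0.1, 0, 0], "turn": [0, 0, 0], "grip": -0.9},
  {"travel": [0.05, 0, 0], "turn": [0, 0, 0], "grip": -0.9},
  {"travel": [0, 0, 0], "turn": [0, 0, 0], "grip": -0.9},
  {"travel": [0, 0, 0], "turn": [0, 0, 0], "grip": -0.2},
  {"travel": [0, 0, 0], "turn": [0, 0, 0], "grip": -0.2},
  {"travel": [0, 0, 0], "turn": [0, 0, 0], "grip": -0.2},
  {"travel": [-2, 0, 0], "turn": [0, 0, 0], "grip": -0.2},
  {"travel": [-3, 0, 0], "turn": [0, 0, 0], "grip": -0.2},
])

```text
time_s: 21.85
tool_pos: [0.5519, -0.3176, 0.0982]
eef_rot: [0.704, 0.063, 0.705, -0.062]
force: [0.1, 0.3, 0.6]
gripper_width: 0.398
```

>>> move_arm([
  {"travel": [-4, 0, 0], "turn": [0, 0, 0], "grip": -0.2},
  {"travel": [-3, 0, 0], "turn": [0, 0, 0], "grip": -0.2},
  {"travel": [0, 4, 0], "turn": [0, 0, 0], "grip": -0.2},
  {"travel": [0, 4, 0], "turn": [0, 0, 0], "grip": -0.2},
  {"travel": [0, 4, 4], "turn": [0, 0, 0], "grip": -0.2},
  {"travel": [0, 0, 4], "turn": [0, 0, 0], "grip": -0.2},
  {"travel": [0, 0, 4], "turn": [0, 0, 0], "grip": -0.2},
  {"travel": [0, 0, 0], "turn": [0, 0, 0], "grip": -0.2},
])

```text
time_s: 22.85
tool_pos: [0.6932, -0.2206, 0.1659]
eef_rot: [0.704, 0.062, 0.705, -0.062]
force: [1.0, -0.0, 0.6]
gripper_width: 0.401
```

```bash
python3 - <<'E'
from plan import *
a3,_=avg("top",6);b3,_=avg("side",6);pickle.dump((a3,b3),open("ab3.pkl","wb"))
def S(c,X):
  X=np.array(X)/1000.;t=c[2];return np.array([c[0]+np.cos(t)*X[0]-np.sin(t)*X[1],c[1]+np.sin(t)*X[0]+np.cos(t)*X[1],X[2]])
# spacer: rib top from the earlier crops (e.png), rib top corners
a,b=pickle.load(open("ab.pkl","rb"))
ea=lambda u,v:np.array([258+(u+.5)/(400/35)-.5,180+(v+.5)/(400/35)-.5]);eb=lambda u,v:np.array([235+(u-400+.5)/(400/35)-.5,195+(v+.5)/(400/35)-.5])
print("ribtop c from top",at_z(a,ea(212,200),.048),"side",at_z(b,eb(624,115),.048))
L2=[(a,ea(195,163),(13,7,48)),(a,ea(240,170),(13,-7,48)),(a,ea(228,242),(-13,-7,48)),(a,ea(183,235),(-13,7,48)),(b,eb(575,130),(-13,-7,48)),(b,eb(672,138),(13,-7,48)),(b,eb(515,225),(-25,-16.5,22)),(b,eb(720,255),(25,-16.5,22))]
f=lambda c:np.concatenate([proj(p,S(c,X))-uv for p,uv,X in L2])
r=least_squares(f,[.49,-.15,-.2],loss="soft_l1",f_scale=.5);print(r.x,np.round(r.fun.reshape(-1,2),1).tolist())
c=r.x;np.save("sp.npy",c)
def wire(im,f,x0,x1,y0,y1,z0,z1,col):
  k=[(i,j,k) for k in(z0,z1) for i,j in((x0,y0),(x1,y0),(x1,y1),(x0,y1))]
  for i in range(4):
    for m,n in((i,(i+1)%4),(4+i,4+(i+1)%4),(i,i+4)):cv2.line(im,f(k[m]),f(k[n]),col,1)
ims=[]
for p,o in((a3,(258,180)),(b3,(235,195))):
  s=400/35;im=cv2.resize(p["color"][o[1]:o[1]+35,o[0]:o[0]+35][:,:,::-1],(400,400),interpolation=cv2.INTER_CUBIC)
  F=lambda X:tuple(int(v) for v in (proj(p,S(c,X))-o+.5)*s-.5)
  wire(im,F,-13,13,-7,7,22,48,(0,0,255));wire(im,F,-25,25,-16.5,16.5,0,22,(0,255,0));ims.append(im)
ov=[cv2.resize(p["color"][o[1]:o[1]+80,o[0]:o[0]+160][:,:,::-1],(400,200),interpolation=cv2.INTER_CUBIC) for p,o in((a3,(190,150)),(b3,(200,200)))]
cv2.imwrite("pics/i.png",np.vstack([np.hstack(ims),np.hstack(ov)]))
plan([c[0],c[1],.13],c[2]+np.pi/2)
E
```

```text
ribtop c from top [ 0.50088546 -0.14926521  0.048     ] side [ 0.50068493 -0.14716564  0.048     ]
[ 0.50097338 -0.14840725 -0.26156305] [[0.1, -1.2], [0.3, -0.7], [-0.5, 0.7], [-0.8, 0.2], [-0.5, 0.2], [0.3, 0.3], [0.1, 0.6], [-0.2, -0.4]]
pos [ 0.6912 -0.2207  0.1677] jawyaw 1.394 zyaw -0.177 toolx [ 0. -0. -1.] F [-0.1  0.7  0. ] w 34.0 q1,6 [-0.31 -0.13] t 23.45
travel cm [  3.76   3.77 -20.  ]
turn x 0.085 aim fix y,z [ 1.e+00  1.e-04 -4.e-04]
```

View pics/i.png

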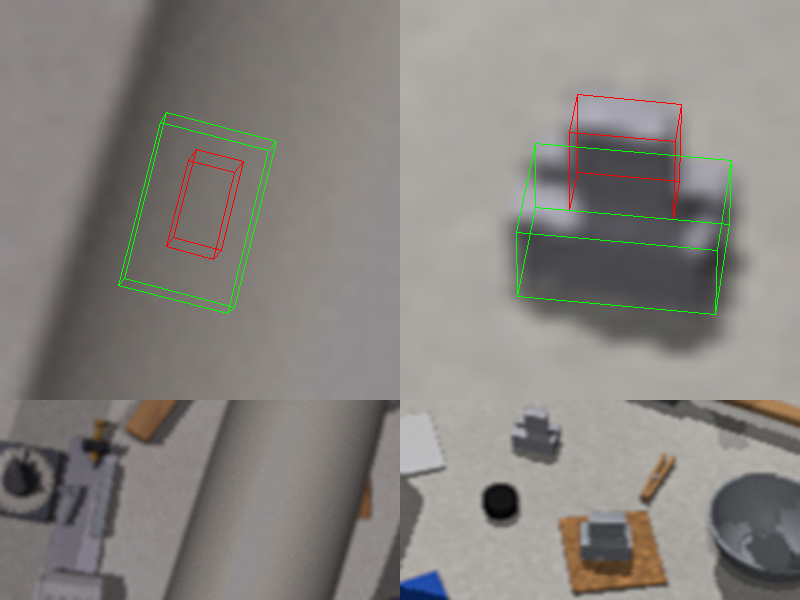

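Master stands centred on the large cork coaster (bottom right, (605,545)). The spacer wireframe fits in the side view; the top view is hidden by the arm. Going to the spacer.

>>> move_arm([
  {"travel": [0, 0.75, -4], "turn": [0, 0, 0], "grip": 0},
  {"travel": [0, 0.75, -4], "turn": [0, 0, 0], "grip": 0},
  {"travel": [0, 0.75, -4], "turn": [0, 0, 0], "grip": 0},
  {"travel": [0, 0.75, -4], "turn": [0, 0, 0], "grip": 0},
  {"travel": [0, 0.77, -4], "turn": [0, 0, 0], "grip": 0},
  {"travel": [2, 0, 0], "turn": [0.085, 0, 0], "grip": 0},
  {"travel": [2, 0, 0], "turn": [0, 0, 0], "grip": 0},
  {"travel": [0, 0, 0], "turn": [0, 0, 0], "grip": 0},
])

```text
time_s: 24.45
tool_pos: [0.5003, -0.1482, 0.1262]
eef_rot: [0.7, 0.092, 0.702, -0.092]
force: [0.4, 0.0, 0.5]
gripper_width: 0.5
```

```bash
python3 - <<'E'
from plan import *
c=np.load("sp.npy")
plan([c[0],c[1],.041],c[2]+np.pi/2)
E
```

```text
pos [ 0.5003 -0.1482  0.1262] jawyaw 1.309 zyaw -0.262 toolx [-0.002  0.001 -1.   ] F [0.4 0.  0.5] w 42.5 q1,6 [-0.29 -0.03] t 24.45
travel cm [ 8.52 -0.01  0.09]
turn x -0.0 aim fix y,z [ 1.     -0.      0.0021]
```

>>> move_arm([
  {"travel": [2, 0, 0.05], "turn": [0, 0, 0], "grip": 0},
  {"travel": [2, 0, 0], "turn": [0, 0, 0], "grip": 0},
  {"travel": [2, 0, 0], "turn": [0, 0, 0], "grip": 0},
  {"travel": [2, 0, 0], "turn": [0, 0, 0], "grip": 0},
  {"travel": [0.5, 0, 0], "turn": [0, 0, 0], "grip": 0},
  {"travel": [0, 0, 0], "turn": [0, 0, 0], "grip": 0},
  {"travel": [0, 0, 0], "turn": [0, 0, 0], "grip": -0.6},
  {"travel": [0, 0, 0], "turn": [0, 0, 0], "grip": -0.9},
], squeeze=40)

```text
time_s: 25.45
tool_pos: [0.5023, -0.1488, 0.0434]
eef_rot: [0.702, 0.092, 0.7, -0.092]
force: [1.1, -0.1, 1.2]
gripper_width: 0.153
```

>>> move_arm([
  {"travel": [0, 0, 0], "turn": [0, 0, 0], "grip": -0.9},
  {"travel": [0, 0, 0], "turn": [0, 0, 0], "grip": -0.9},
  {"travel": [0, 0, 0], "turn": [0, 0, 0], "grip": -0.9},
  {"travel": [0, 0, 0], "turn": [0, 0, 0], "grip": -0.9},
  {"travel": [0, 0, 0], "turn": [0, 0, 0], "grip": -0.9},
  {"travel": [0, 0, 0], "turn": [0, 0, 0], "grip": -0.9},
  {"travel": [0, 0, 0], "turn": [0, 0, 0], "grip": -0.9},
  {"travel": [0, 0, 0], "turn": [0, 0, 0], "grip": -0.9},
])

```text
time_s: 26.45
tool_pos: [0.5023, -0.1488, 0.0434]
eef_rot: [0.702, 0.092, 0.7, -0.092]
force: [-0.7, -0.4, 5.5]
gripper_width: 0.155
```

```bash
python3 - <<'E'
from plan import *
c=np.load("sp.npy");plan([c[0],c[1],.14],np.pi/2-.181);print(observe()["ft_torque"])
E
```

```text
pos [ 0.5023 -0.1488  0.0434] jawyaw 1.309 zyaw -0.262 toolx [ 0.002 -0.001 -1.   ] F [-0.7 -0.4  5.5] w 13.2 q1,6 [-0.29 -0.03] t 26.45
travel cm [-9.66 -0.   -0.12]
turn x -0.081 aim fix y,z [ 1.0e+00  1.0e-04 -1.9e-03]
[-0.00694704  0.13301029 -0.0001347 ]
```

>>> move_arm([
  {"travel": [-1, 0, 0], "turn": [0, 0, 0], "grip": -0.9},
  {"travel": [-2, 0, 0], "turn": [0, 0, 0], "grip": -0.9},
  {"travel": [-3, 0, 0], "turn": [0, 0, 0], "grip": -0.9},
  {"travel": [-3, 0, 0], "turn": [0, 0, 0], "grip": -0.9},
  {"travel": [0, 0, 0], "turn": [-0.081, 0, 0], "grip": -0.9},
  {"travel": [0, 0, 0], "turn": [0, 0, 0], "grip": -0.9},
  {"travel": [0, 0, 0], "turn": [0, 0, 0], "grip": -0.9},
  {"travel": [0, 0, 0], "turn": [0, 0, 0], "grip": -0.9},
])

```text
time_s: 27.45
tool_pos: [0.5014, -0.1485, 0.1319]
eef_rot: [0.704, 0.064, 0.704, -0.064]
force: [0.8, -0.2, -1.4]
gripper_width: 0.155
```

```bash
python3 - <<'E'
from plan import *
m=G(q,(-76,18.5,0));print(m);plan([m[0],m[1],.0545],np.pi/2-.181);print(observe()["ft_torque"])
b=pickle.load(open("ab.pkl","rb"))[1]
p=camera("side");print([ (r["confidence"],r["centre"]) for r in masks_of(p,"spacer")[:2]])
E
```

```text
[0.46467177 0.0339788  0.        ]
pos [ 0.5014 -0.1485  0.1319] jawyaw 1.389 zyaw -0.182 toolx [-0.001  0.    -1.   ] F [ 0.8 -0.2 -1.4] w 13.2 q1,6 [-0.29 -0.11] t 27.45
travel cm [ 7.75 17.28 -6.91]
turn x -0.001 aim fix y,z [ 1.e+00 -1.e-04  9.e-04]
[-0.00833889  0.02075617  0.00814329]
[(0.5, [253.6, 193.1])]
```

>>> move_arm([
  {"travel": [0, 2.88, -1.15], "turn": [0, 0, 0], "grip": -0.9},
  {"travel": [0, 2.88, -1.15], "turn": [0, 0, 0], "grip": -0.9},
  {"travel": [0, 2.88, -1.15], "turn": [0, 0, 0], "grip": -0.9},
  {"travel": [0, 2.88, -1.15], "turn": [0, 0, 0], "grip": -0.9},
  {"travel": [0, 2.88, -1.15], "turn": [0, 0, 0], "grip": -0.9},
  {"travel": [0, 2.88, -1.15], "turn": [0, 0, 0], "grip": -0.9},
  {"travel": [0, 0, 0], "turn": [0, 0, 0], "grip": -0.9},
  {"travel": [3, 0, 0], "turn": [0, 0, 0], "grip": -0.9},
])

```text
time_s: 28.55
tool_pos: [0.4663, 0.0339, 0.1039]
eef_rot: [0.706, 0.064, 0.703, -0.063]
force: [-0.2, 1.2, -2.1]
gripper_width: 0.151
```

>>> move_arm([
  {"travel": [2, 0, 0], "turn": [0, 0, 0], "grip": -0.9},
  {"travel": [0, 0, 0], "turn": [0, 0, 0], "grip": -0.9},
  {"travel": [0, 0, 0], "turn": [0, 0, 0], "grip": -0.9},
  {"travel": [0, 0, 0], "turn": [0, 0, 0], "grip": -0.9},
  {"travel": [0, 0, 0], "turn": [0, 0, 0], "grip": -0.9},
  {"travel": [0, 0, 0], "turn": [0, 0, 0], "grip": -0.9},
  {"travel": [0, 0, 0], "turn": [0, 0, 0], "grip": -0.9},
  {"travel": [0, 0, 0], "turn": [0, 0, 0], "grip": -0.9},
])

```text
time_s: 29.55
tool_pos: [0.4649, 0.0339, 0.0823]
eef_rot: [0.704, 0.064, 0.704, -0.064]
force: [0.3, -1.0, -1.9]
gripper_width: 0.148
```

```bash
python3 - <<'E'
from plan import *
m=G(q,(-76,18.5,0));plan([m[0],m[1],.0545],np.pi/2-.181)
b4,_=avg("side",4);a4,_=avg("top",4)
cv2.imwrite("pics/j.png",np.hstack([cv2.resize(b4["color"][140:200,190:270][:,:,::-1],(480,360),interpolation=cv2.INTER_CUBIC),cv2.resize(a4["color"][180:233,190:243][:,:,::-1],(320,360),interpolation=cv2.INTER_CUBIC)]))
E
```

```text
pos [0.4649 0.0339 0.0823] jawyaw 1.39 zyaw -0.181 toolx [-0. -0. -1.] F [ 0.3 -1.  -1.9] w 12.6 q1,6 [0.07 0.25] t 29.55
travel cm [ 2.78  0.01 -0.02]
turn x 0.0 aim fix y,z [1. 0. 0.]
```

View pics/j.png

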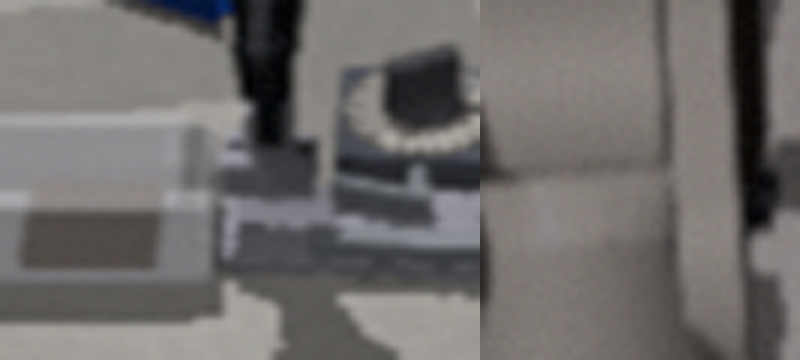

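Side view: the spacer at (265,170) is held just clear of the acrylic box edge at (210,190) and short of the fence at (335,240). Lowering it.

>>> move_arm([
  {"travel": [1.0, 0, 0], "turn": [0, 0, 0], "grip": -0.9},
  {"travel": [1.0, 0, 0], "turn": [0, 0, 0], "grip": -0.9},
  {"travel": [0.5, 0, 0], "turn": [0, 0, 0], "grip": -0.9},
  {"travel": [0.2, 0, 0], "turn": [0, 0, 0], "grip": -0.9},
  {"travel": [0, 0, 0], "turn": [0, 0, 0], "grip": -0.9},
  {"travel": [0, 0, 0], "turn": [0, 0, 0], "grip": -0.9},
  {"travel": [0, 0, 0], "turn": [0, 0, 0], "grip": -0.9},
  {"travel": [0, 0, 0], "turn": [0, 0, 0], "grip": -0.9},
])

```text
time_s: 30.95
tool_pos: [0.465, 0.0339, 0.0554]
eef_rot: [0.704, 0.064, 0.704, -0.064]
force: [-0.1, 0.3, -1.6]
gripper_width: 0.155
```

>>> move_arm([
  {"travel": [0.1, 0, 0], "turn": [0, 0, 0], "grip": -0.9},
  {"travel": [0, 0, 0], "turn": [0, 0, 0], "grip": -0.9},
  {"travel": [0, 0, 0], "turn": [0, 0, 0], "grip": -0.9},
  {"travel": [0, 0, 0], "turn": [0, 0, 0], "grip": -0.9},
  {"travel": [0, 0, 0], "turn": [0, 0, 0], "grip": -0.9},
  {"travel": [0, 0, 0], "turn": [0, 0, 0], "grip": -0.9},
  {"travel": [0, 0, 0], "turn": [0, 0, 0], "grip": -0.9},
  {"travel": [0, 0, 0], "turn": [0, 0, 0], "grip": -0.9},
])

```text
time_s: 31.95
tool_pos: [0.4649, 0.0339, 0.0543]
eef_rot: [0.704, 0.064, 0.704, -0.064]
force: [-0.1, -0.5, -1.9]
gripper_width: 0.155
```

>>> move_arm([
  {"travel": [0.1, 0, 0], "turn": [0, 0, 0], "grip": -0.9},
  {"travel": [0, 0, 0], "turn": [0, 0, 0], "grip": -0.9},
  {"travel": [0, 0, 0], "turn": [0, 0, 0], "grip": -0.9},
  {"travel": [0, 0, 0], "turn": [0, 0, 0], "grip": -0.9},
  {"travel": [0, 0, 0], "turn": [0, 0, 0], "grip": -0.9},
  {"travel": [0, 0, 0], "turn": [0, 0, 0], "grip": -0.9},
  {"travel": [0, 0, 0], "turn": [0, 0, 0], "grip": -0.9},
  {"travel": [0, 0, 0], "turn": [0, 0, 0], "grip": -0.9},
])

```text
time_s: 32.95
tool_pos: [0.4649, 0.0339, 0.0534]
eef_rot: [0.704, 0.064, 0.704, -0.064]
force: [-0.3, -0.0, 2.4]
gripper_width: 0.15
```

>>> move_arm([
  {"travel": [-0.04, -0.1, 0], "turn": [0, 0, 0], "grip": -0.9},
  {"travel": [0, -0.1, 0], "turn": [0, 0, 0], "grip": -0.9},
  {"travel": [0, 0, 0.4], "turn": [0, 0, 0], "grip": -0.9},
  {"travel": [0, 0, 0.4], "turn": [0, 0, 0], "grip": -0.9},
  {"travel": [0, 0, 0], "turn": [0, 0, 0], "grip": -0.9},
  {"travel": [0, 0, 0], "turn": [0, 0, 0], "grip": -0.9},
  {"travel": [0, 0, 0], "turn": [0, 0, 0], "grip": -0.9},
  {"travel": [0, 0, 0], "turn": [0, 0, 0], "grip": -0.9},
])

```text
time_s: 33.95
tool_pos: [0.4726, 0.0315, 0.0535]
eef_rot: [0.704, 0.064, 0.704, -0.063]
force: [2.2, 7.7, -2.8]
gripper_width: 0.149
```

```bash
cat > gs.py <<'E'
from plan import *
s,R=st();d=s["tool_pos"]-[q[0],q[1],0];c,n=np.cos(q[2]),np.sin(q[2]);Q=np.array([[c,n,0],[-n,c,0],[0,0,1]])
M=R.as_matrix();print("t",s["time_s"],"gauge",np.round(Q@d*1000,2),"F gauge",np.round(Q@s["force"],2),"T",np.round(Q@s["ft_torque"],3),"jaw",round(np.arctan2(M[1,1],M[0,1]),4),"w",round(s["gripper_width"]*85,1))
E
python3 gs.py
```

```text
t 33.95 gauge [-67.79  17.5   53.55] F gauge [ 0.76  7.98 -2.83] T [ 1.88  -0.042  0.147] jaw 1.391 w 12.7
```

>>> move_arm([
  {"travel": [0, 0.1, 0], "turn": [0, 0, 0], "grip": -0.9},
  {"travel": [0, 0, 0.4], "turn": [0, 0, 0], "grip": -0.9},
  {"travel": [0, 0, 0.4], "turn": [0, 0, 0], "grip": -0.9},
  {"travel": [0, 0, 0.4], "turn": [0, 0, 0], "grip": -0.9},
  {"travel": [0, 0, 0.4], "turn": [0, 0, 0], "grip": -0.9},
  {"travel": [0, 0, 0.4], "turn": [0, 0, 0], "grip": -0.9},
  {"travel": [0, 0, 0.4], "turn": [0, 0, 0], "grip": -0.9},
  {"travel": [0, 0, 0], "turn": [0, 0, 0], "grip": -0.9},
])

```text
time_s: 34.95
tool_pos: [0.4962, 0.0274, 0.0536]
eef_rot: [0.704, 0.064, 0.705, -0.063]
force: [-0.4, 5.1, -0.4]
gripper_width: 0.155
```

```bash
python3 gs.py
```

```text
t 34.95 gauge [-43.77  17.76  53.55] F gauge [-1.35  4.99 -0.38] T [ 1.308  0.435 -0.127] jaw 1.39 w 13.2
```

>>> move_arm([
  {"travel": [0, 0, 0.4], "turn": [0, 0, 0], "grip": -0.9},
  {"travel": [0, 0, 0.4], "turn": [0, 0, 0], "grip": -0.9},
  {"travel": [0, 0, 0.4], "turn": [0, 0, 0], "grip": -0.9},
  {"travel": [0, 0, 0.4], "turn": [0, 0, 0], "grip": -0.9},
  {"travel": [0, 0, 0.4], "turn": [0, 0, 0], "grip": -0.9},
  {"travel": [0, 0, 0.4], "turn": [0, 0, 0], "grip": -0.9},
  {"travel": [0, 0, 0.3], "turn": [0, 0, 0], "grip": -0.9},
  {"travel": [0, 0, 0], "turn": [0, 0, 0], "grip": -0.9},
])

```text
time_s: 35.95
tool_pos: [0.5227, 0.0225, 0.0535]
eef_rot: [0.704, 0.064, 0.705, -0.064]
force: [-0.5, 4.4, 0.3]
gripper_width: 0.153
```

```bash
python3 gs.py
```

```text
t 35.95 gauge [-16.88  17.68  53.5 ] F gauge [-1.24  4.25  0.29] T [ 1.091  0.501 -0.201] jaw 1.3898 w 13.0
```

>>> move_arm([
  {"travel": [0, 0, 0.05], "turn": [0, 0, 0], "grip": -0.9},
  {"travel": [0, 0, 0.05], "turn": [0, 0, 0], "grip": -0.9},
  {"travel": [0, 0, 0.05], "turn": [0, 0, 0], "grip": -0.9},
  {"travel": [0, 0, 0.05], "turn": [0, 0, 0], "grip": -0.9},
  {"travel": [0, 0, 0.05], "turn": [0, 0, 0], "grip": -0.9},
  {"travel": [0, 0, 0.05], "turn": [0, 0, 0], "grip": -0.9},
  {"travel": [0, 0, 0.0], "turn": [0, 0, 0], "grip": -0.9},
  {"travel": [0, 0, 0], "turn": [0, 0, 0], "grip": -0.9},
])

```text
time_s: 36.95
tool_pos: [0.5253, 0.0221, 0.0535]
eef_rot: [0.704, 0.064, 0.705, -0.064]
force: [-3.7, 5.9, 1.3]
gripper_width: 0.156
```

```bash
python3 gs.py
```

```text
t 36.95 gauge [-14.26  17.67  53.5 ] F gauge [-4.7   5.17  1.31] T [ 1.129  0.879 -0.244] jaw 1.3899 w 13.2
```

>>> move_arm([
  {"travel": [0, 0, 0.05], "turn": [0, 0, 0], "grip": -0.9},
  {"travel": [0, 0, 0.05], "turn": [0, 0, 0], "grip": -0.9},
  {"travel": [0, 0, 0], "turn": [0, 0, 0], "grip": -0.9},
  {"travel": [0, 0, 0], "turn": [0, 0, 0], "grip": -0.9},
  {"travel": [0, 0, 0], "turn": [0, 0, 0], "grip": -0.9},
  {"travel": [0, 0, 0], "turn": [0, 0, 0], "grip": -0.9},
  {"travel": [0, 0, 0], "turn": [0, 0, 0], "grip": -0.9},
  {"travel": [0, 0, 0], "turn": [0, 0, 0], "grip": -0.9},
])

```text
time_s: 37.95
tool_pos: [0.5263, 0.0218, 0.0535]
eef_rot: [0.704, 0.064, 0.705, -0.064]
force: [-2.5, 5.6, 1.0]
gripper_width: 0.152
```

```bash
python3 gs.py; python3 - <<'E'
from plan import *
b5,_=avg("side",6);pickle.dump(b5,open("b5.pkl","wb"))
cv2.imwrite("pics/k.png",cv2.resize(b5["color"][135:195,215:305][:,:,::-1],(800,533),interpolation=cv2.INTER_CUBIC))
for x in (10,14,18): print(x,[np.round((proj(b5,G(q,X))-[215,135]+.5)*8.889-.5).astype(int).tolist() for X in((x,0,32),(x-12,8,58),(x-12,8,34),(x-38,8,58))])
E
python3 gs.py
```

```text
t 37.95 gauge [-13.23  17.66  53.53] F gauge [-3.51  5.06  0.99] T [ 1.111  0.928 -0.217] jaw 1.3899 w 12.9
10 [[420, 373], [389, 299], [388, 354], [315, 297]]
14 [[432, 373], [400, 299], [399, 354], [327, 297]]
18 [[443, 373], [411, 300], [410, 354], [338, 298]]
t 38.25 gauge [-13.25  17.67  53.52] F gauge [-3.64  4.76  0.74] T [ 1.192  0.851 -0.264] jaw 1.3899 w 13.1
```

View pics/k.png

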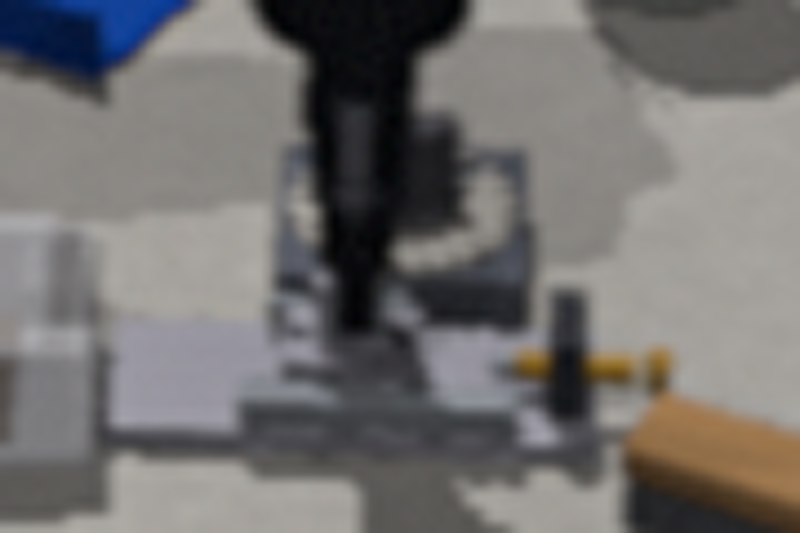

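The side view shows the spacer's leading edge at about (430,372), while the pin tip is at about (497,367), so it isn't touching yet: the ~3.6 N is only friction. Continuing.

>>> move_arm([
  {"travel": [-0.02, 0, 0.2], "turn": [0, 0, 0], "grip": -0.9},
  {"travel": [0, 0, 0.2], "turn": [0, 0, 0], "grip": -0.9},
  {"travel": [0, 0, 0.2], "turn": [0, 0, 0], "grip": -0.9},
  {"travel": [0, 0, 0.2], "turn": [0, 0, 0], "grip": -0.9},
  {"travel": [0, 0, 0.2], "turn": [0, 0, 0], "grip": -0.9},
  {"travel": [0, 0, 0.2], "turn": [0, 0, 0], "grip": -0.9},
  {"travel": [0, 0, 0], "turn": [0, 0, 0], "grip": -0.9},
  {"travel": [0, 0, 0], "turn": [0, 0, 0], "grip": -0.9},
])

```text
time_s: 39.25
tool_pos: [0.5382, 0.0196, 0.0536]
eef_rot: [0.704, 0.064, 0.705, -0.064]
force: [-1.6, 5.4, -0.6]
gripper_width: 0.148
```

```bash
python3 gs.py; python3 - <<'E'
from plan import *
b5=pickle.load(open("b5.pkl","rb"))
for x in (31,34,37): print(x,np.round((proj(b5,G(q,(x,16,21)))-[215,135]+.5)*8.889-.5))
# pin profile
for u in np.arange(480,520,4): print(u,[int(v) for v in b5["color"][int(135+(367+.5)/8.889-.5),int(round(215+(u+.5)/8.889-.5))]])
E
```

```text
t 39.25 gauge [-1.11 17.63 53.55] F gauge [-2.56  4.99 -0.59] T [ 1.175  0.651 -0.206] jaw 1.3899 w 12.6
31 [479. 372.]
34 [487. 372.]
37 [495. 372.]
480 [144, 143, 152]
484 [144, 143, 152]
488 [144, 143, 152]
492 [132, 133, 142]
496 [132, 133, 142]
500 [126, 129, 134]
504 [126, 129, 134]
508 [127, 122, 115]
512 [127, 122, 115]
516 [134, 112, 79]
```

>>> move_arm([
  {"travel": [0, 0, 0.1], "turn": [0, 0, 0], "grip": -0.9},
  {"travel": [0, 0, 0.1], "turn": [0, 0, 0], "grip": -0.9},
  {"travel": [0, 0, 0.1], "turn": [0, 0, 0], "grip": -0.9},
  {"travel": [0, 0, 0.1], "turn": [0, 0, 0], "grip": -0.9},
  {"travel": [0, 0, 0.1], "turn": [0, 0, 0], "grip": -0.9},
  {"travel": [0, 0, 0.1], "turn": [0, 0, 0], "grip": -0.9},
  {"travel": [0, 0, 0], "turn": [0, 0, 0], "grip": -0.9},
  {"travel": [0, 0, 0], "turn": [0, 0, 0], "grip": -0.9},
])

```text
time_s: 40.25
tool_pos: [0.5439, 0.0186, 0.0535]
eef_rot: [0.704, 0.064, 0.705, -0.064]
force: [-1.7, 5.9, 0.1]
gripper_width: 0.152
```

```bash
python3 gs.py
```

```text
t 40.25 gauge [ 4.76 17.6  53.53] F gauge [-2.77  5.54  0.15] T [ 1.115  0.728 -0.173] jaw 1.3899 w 12.9
```

Now 2 mm per call.

>>> move_arm([
  {"travel": [0, 0, 0.05], "turn": [0, 0, 0], "grip": -0.9},
  {"travel": [0, 0, 0.05], "turn": [0, 0, 0], "grip": -0.9},
  {"travel": [0, 0, 0.05], "turn": [0, 0, 0], "grip": -0.9},
  {"travel": [0, 0, 0.05], "turn": [0, 0, 0], "grip": -0.9},
  {"travel": [0, 0, 0], "turn": [0, 0, 0], "grip": -0.9},
  {"travel": [0, 0, 0], "turn": [0, 0, 0], "grip": -0.9},
  {"travel": [0, 0, 0], "turn": [0, 0, 0], "grip": -0.9},
  {"travel": [0, 0, 0], "turn": [0, 0, 0], "grip": -0.9},
])

```text
time_s: 41.25
tool_pos: [0.5458, 0.0182, 0.0535]
eef_rot: [0.704, 0.064, 0.705, -0.064]
force: [-2.8, 4.6, -0.4]
gripper_width: 0.156
```

```bash
python3 gs.py
```

```text
t 41.25 gauge [ 6.69 17.58 53.51] F gauge [-3.54  4.02 -0.37] T [ 1.074  0.833 -0.121] jaw 1.3899 w 13.2
```

>>> move_arm([
  {"travel": [0, 0, 0.05], "turn": [0, 0, 0], "grip": -0.9},
  {"travel": [0, 0, 0.05], "turn": [0, 0, 0], "grip": -0.9},
  {"travel": [0, 0, 0.05], "turn": [0, 0, 0], "grip": -0.9},
  {"travel": [0, 0, 0.05], "turn": [0, 0, 0], "grip": -0.9},
  {"travel": [0, 0, 0], "turn": [0, 0, 0], "grip": -0.9},
  {"travel": [0, 0, 0], "turn": [0, 0, 0], "grip": -0.9},
  {"travel": [0, 0, 0], "turn": [0, 0, 0], "grip": -0.9},
  {"travel": [0, 0, 0], "turn": [0, 0, 0], "grip": -0.9},
])

```text
time_s: 42.25
tool_pos: [0.5478, 0.0179, 0.0535]
eef_rot: [0.704, 0.064, 0.705, -0.064]
force: [-2.7, 3.9, -0.6]
gripper_width: 0.15
```

```bash
python3 gs.py
```

```text
t 42.25 gauge [ 8.69 17.61 53.54] F gauge [-3.37  3.35 -0.57] T [ 1.073  0.837 -0.203] jaw 1.39 w 12.8
```

>>> move_arm([
  {"travel": [0, 0, 0.05], "turn": [0, 0, 0], "grip": -0.9},
  {"travel": [0, 0, 0.05], "turn": [0, 0, 0], "grip": -0.9},
  {"travel": [0, 0, 0.05], "turn": [0, 0, 0], "grip": -0.9},
  {"travel": [0, 0, 0.05], "turn": [0, 0, 0], "grip": -0.9},
  {"travel": [0, 0, 0], "turn": [0, 0, 0], "grip": -0.9},
  {"travel": [0, 0, 0], "turn": [0, 0, 0], "grip": -0.9},
  {"travel": [0, 0, 0], "turn": [0, 0, 0], "grip": -0.9},
  {"travel": [0, 0, 0], "turn": [0, 0, 0], "grip": -0.9},
])

```text
time_s: 43.25
tool_pos: [0.5498, 0.0175, 0.0535]
eef_rot: [0.704, 0.064, 0.705, -0.064]
force: [-3.3, 5.5, 0.7]
gripper_width: 0.152
```

```bash
python3 gs.py
```

```text
t 43.25 gauge [10.68 17.6  53.55] F gauge [-4.27  4.85  0.67] T [ 1.046  0.846 -0.187] jaw 1.3899 w 12.9
```

>>> move_arm([
  {"travel": [0, 0, 0.05], "turn": [0, 0, 0], "grip": -0.9},
  {"travel": [0, 0, 0.05], "turn": [0, 0, 0], "grip": -0.9},
  {"travel": [0, 0, 0.05], "turn": [0, 0, 0], "grip": -0.9},
  {"travel": [0, 0, 0.05], "turn": [0, 0, 0], "grip": -0.9},
  {"travel": [0, 0, 0], "turn": [0, 0, 0], "grip": -0.9},
  {"travel": [0, 0, 0], "turn": [0, 0, 0], "grip": -0.9},
  {"travel": [0, 0, 0], "turn": [0, 0, 0], "grip": -0.9},
  {"travel": [0, 0, 0], "turn": [0, 0, 0], "grip": -0.9},
])

```text
time_s: 44.25
tool_pos: [0.5516, 0.0172, 0.0536]
eef_rot: [0.703, 0.064, 0.705, -0.064]
force: [-4.4, 5.5, 0.2]
gripper_width: 0.151
```

```bash
python3 gs.py
```

```text
t 44.25 gauge [12.51 17.6  53.56] F gauge [-5.31  4.58  0.22] T [ 0.997  1.075 -0.181] jaw 1.39 w 12.8
```

>>> move_arm([
  {"travel": [0, 0, 0.05], "turn": [0, 0, 0], "grip": -0.9},
  {"travel": [0, 0, 0.05], "turn": [0, 0, 0], "grip": -0.9},
  {"travel": [0, 0, 0.05], "turn": [0, 0, 0], "grip": -0.9},
  {"travel": [0, 0, 0], "turn": [0, 0, 0], "grip": -0.9},
  {"travel": [0, 0, 0], "turn": [0, 0, 0], "grip": -0.9},
  {"travel": [0, 0, 0], "turn": [0, 0, 0], "grip": -0.9},
  {"travel": [0, 0, 0], "turn": [0, 0, 0], "grip": -0.9},
  {"travel": [0, 0, 0], "turn": [0, 0, 0], "grip": -0.9},
])

```text
time_s: 45.25
tool_pos: [0.5527, 0.017, 0.0536]
eef_rot: [0.703, 0.064, 0.705, -0.064]
force: [-4.7, 5.8, 2.1]
gripper_width: 0.148
```

```bash
python3 gs.py;python3 gs.py
```

```text
t 45.25 gauge [13.62 17.59 53.56] F gauge [-5.7   4.85  2.07] T [ 1.007  1.543 -0.211] jaw 1.39 w 12.6
t 45.25 gauge [13.62 17.59 53.56] F gauge [-5.7   4.85  2.07] T [ 1.007  1.543 -0.211] jaw 1.39 w 12.6
```

>>> move_arm([
  {"travel": [0, 0, 0.05], "turn": [0, 0, 0], "grip": -0.9},
  {"travel": [0, 0, 0], "turn": [0, 0, 0], "grip": -0.9},
  {"travel": [0, 0, 0], "turn": [0, 0, 0], "grip": -0.9},
  {"travel": [0, 0, 0], "turn": [0, 0, 0], "grip": -0.9},
  {"travel": [0, 0, 0], "turn": [0, 0, 0], "grip": -0.9},
  {"travel": [0, 0, 0], "turn": [0, 0, 0], "grip": -0.9},
  {"travel": [0, 0, 0], "turn": [0, 0, 0], "grip": -0.9},
  {"travel": [0, 0, 0], "turn": [0, 0, 0], "grip": -0.9},
])

```text
time_s: 46.25
tool_pos: [0.553, 0.0169, 0.0535]
eef_rot: [0.703, 0.064, 0.705, -0.064]
force: [-7.1, 5.7, 3.6]
gripper_width: 0.153
```

```bash
python3 gs.py; python3 - <<'E'
from h import *
p=camera("side")
E
python3 gs.py
```

```text
t 46.25 gauge [13.97 17.58 53.55] F gauge [-7.97  4.37  3.58] T [ 1.049  1.739 -0.148] jaw 1.3901 w 13.0
t 46.3 gauge [13.98 17.58 53.58] F gauge [-7.47  4.24  3.51] T [ 1.013  1.653 -0.163] jaw 1.3901 w 12.9
```

>>> move_arm([
  {"travel": [0, 0, 0], "turn": [0, 0, 0], "grip": -0.3},
  {"travel": [0, 0, 0], "turn": [0, 0, 0], "grip": -0.3},
  {"travel": [0, 0, 0], "turn": [0, 0, 0], "grip": -0.3},
  {"travel": [0, 0, 0], "turn": [0, 0, 0], "grip": -0.3},
  {"travel": [-1, 0, 0], "turn": [0, 0, 0], "grip": -0.3},
  {"travel": [-3, 0, 0], "turn": [0, 0, 0], "grip": -0.3},
  {"travel": [-4, 0, 0], "turn": [0, 0, 0], "grip": -0.3},
  {"travel": [-4, 0, 0], "turn": [0, 0, 0], "grip": -0.3},
])

```text
time_s: 47.3
tool_pos: [0.5541, 0.0165, 0.1759]
eef_rot: [0.704, 0.064, 0.704, -0.064]
force: [-0.6, -0.1, 0.3]
gripper_width: 0.351
```

>>> move_arm([
  {"travel": [-2, 0, 0], "turn": [0, 0, 0], "grip": -0.3},
  {"travel": [0, -4, 0], "turn": [0, 0, 0], "grip": -0.3},
  {"travel": [0, -4, 0], "turn": [0, 0, 0], "grip": -0.3},
  {"travel": [0, -4, 0], "turn": [0, 0, 0], "grip": -0.3},
  {"travel": [0, -4, 0], "turn": [0, 0, 0], "grip": -0.3},
  {"travel": [0, -4, 0], "turn": [0, 0, 0], "grip": -0.3},
  {"travel": [0, 0, 0], "turn": [0, 0, 0], "grip": -0.3},
  {"travel": [0, 0, 0], "turn": [0, 0, 0], "grip": -0.3},
])

```text
time_s: 48.3
tool_pos: [0.5183, -0.1801, 0.1944]
eef_rot: [0.704, 0.064, 0.704, -0.064]
force: [-0.0, 0.3, -0.3]
gripper_width: 0.353
```

```bash
python3 gs.py; python3 - <<'E'
from plan import *
a6,_=avg("top",8);b6,_=avg("side",6)
cv2.imwrite("pics/l.png",np.vstack([np.hstack([cv2.resize(b6["color"][138:188,230:297][:,:,::-1],(400,300),interpolation=cv2.INTER_CUBIC),cv2.resize(a6["color"][155:205,175:242][:,:,::-1],(400,300),interpolation=cv2.INTER_CUBIC)]),
 np.hstack([cv2.resize(x["color"][:,:,::-1],(400,300),interpolation=cv2.INTER_AREA) for x in(b6,a6)])]))
import nd
print("mark region new/before",[tuple(np.round(nd.ridge(p,36,r,0,75),1)) for p in(a6,nd.a2) for r in(28,31,34,37,40)])
for x in(35,37,39):print(x,np.round((proj(b6,G(q,(x,0,32)))-[230,138]+.5)*5.97),np.round((proj(b6,G(q,(x,16,21)))-[230,138]+.5)*5.97))
E
```

```text
t 48.3 gauge [  15.28 -182.44  194.39] F gauge [-0.11  0.33 -0.3 ] T [ 0.029  0.027 -0.017] jaw 1.3895 w 30.0
mark region new/before [(np.float64(37.6), np.float64(45.5), np.float64(47.4)), (np.float64(40.4), np.float64(46.0), np.float64(48.9)), (np.float64(44.9), np.float64(46.0), np.float64(52.2)), (np.float64(47.4), np.float64(48.0), np.float64(49.2)), (np.float64(47.4), np.float64(45.5), np.float64(36.7)), (np.float64(30.2), np.float64(24.0), np.float64(45.8)), (np.float64(27.8), np.float64(28.0), np.float64(38.5)), (np.float64(26.5), np.float64(27.0), np.float64(30.7)), (np.float64(26.7), np.float64(26.0), np.float64(25.0)), (np.float64(26.6), np.float64(25.5), np.float64(15.8))]
35 [240. 234.] [240. 232.]
37 [244. 234.] [244. 233.]
39 [248. 234.] [247. 233.]
```

View pics/l.png

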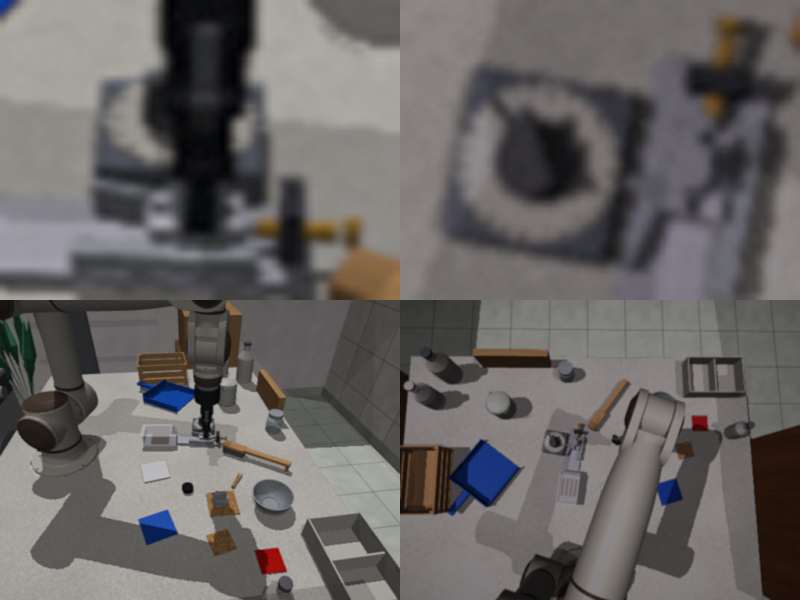

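```bash
python3 -c "
from h import *
print(hand_in())"
```

```text
the job is handed in; nothing more can be done
None
```

The job is handed in at about 49 s of the 72 s allowed, and my last checks fit a good result. I could not confirm that the spacer stayed touching the pin after I let go.

- **Zero:** I gripped the knob bar, turned it about 0.95 rad clockwise and let go. The mark angle worked out from the grip was about 27.9°, against 26–27° for the needle in the pictures, so up to about 2° may remain. I did not touch the knob again.
- **Master:** it came straight up out of the slot and stands near the middle of the larger cork coaster. I saw this in the side view.
- **Spacer:** I laid it on the bed against the fence and slid it past the shoe. Friction was about 2.5–4 N. The force then rose to about 8 N at the wrist, about 4 N of it from the pin by my estimate, and I stopped there, well under the 14 N ramming limit. I then let go and lifted clear.
- **Spacer seating:** after release the needle had moved about 20° counter-clockwise, to 47°. That is what a block 3 mm wider than the master should give if it sits along the fence.
- **Not confirmed:** in the last side view the arm hid the spacer's front edge. That it still touches the pin rests on the force I felt.
- **False alarm:** an earlier rise to about 4.7 N looked like the stop, but a picture showed a clear gap to the pin, so I kept going.
- **Rest of the counter:** nothing else looked moved in the last overview pictures.

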